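Check the cooling lifting lugs with the infrared thermometer and hang them up

ROBOT

A 6-joint arm with a two-finger parallel gripper is mounted at the origin on the work surface. World frame = base frame: x ahead of the robot, y to its left, z up, the work surface at z = 0. Lengths are in m, angles in degrees, forces in N, time in s.
With the tool pointing down it reaches from about 0.325 to 0.85 m from the base axis. Payload 4.4 kg.
Tool frame: the origin (TCP) lies at the very end of the fingers, on their centre line; the grasp point (between the pads) lies 19 mm behind it (grip_point_offset is the distance from the TCP to the grasp point, in m); y points along the fingers, x is the direction in which the jaws open and shut, and the axes are right-handed (so a half turn about y gives the same grasp; the last joint's range is limited). The gripper opens to 94 mm and grips with 3 to 60 N. Pads are 16 mm wide; open, the fingers measure 119 mm over their backs; the gripper's body (75 mm by 177 mm) begins 78 mm behind the grasp point.
Start: joints at [-74.055, 11.837, 88.321, -0, 79.842, -8.623], TCP at [0.239, -0.523, 0.182] pointing down, gripper open.
Joint ranges: [-156.59, 156.59], [-49.26, 127.26], [12.9, 141.05], [-63.56, 243.56], [4.71, 150.69], [-161.64, 161.64]. Speed limits (degrees/s): [159.86, 159.86, 180, 180, 180, 180].

INTERFACE

Orientations are given as [roll, pitch, yaw] about the fixed x, y, z axes, in that order (R = Rz(yaw) Ry(pitch) Rx(roll)).
In Python, from plant import sense, read_camera, finish_job, grip_point_offset gives the robot as it stands.
- The arm moves only by the tool carry_out, never from a script. Its argument "moves" is one flat list of numbers, 7 for each row, row after row: the turn, a rotation vector about the tool's x, y, z in degrees, then the shift along the tool's x, y, z in m, then the opening, from -1 (shut) to 1 (fully open). A call has 1 to 5 rows; each row shifts and turns the commanded pose from where the row before left it, along the tool's axes as they then stand; what a row does not reach is not made up. A row lasts 1/12 s, in which the tool goes at most 41.7 mm and 7.16 degrees, less where a joint would pass 70% of its speed; a pose out of reach is approached as far as the arm can. A call is refused whole if a number of a shift passes 0.0417 or a number of a turn 7.16, either way. A call with a gripper value outside its range is refused whole. The fingers move at their own pace and stop on an object; the grip force is fixed at half the most. Time passes only in rows, so rows that do not move let the fingers close. It gives the time, the measured TCP pose, the force and the opening at its end, in the units of the state.
- sense(): the state, without advancing time (a new reading comes with each control period).
- read_camera(name): name is "side" or "top" or "wrist"; returns a dict with "pixels" (420x560x3 uint8, red, green, blue), "depth" (420x560 float32, m along the optical axis (not along the pixel's ray), 0 where there is no reading), "mtx" (3x3 intrinsics, pixels), "camera_from_world" (4x4, takes a point from world to camera coordinates); the wrist camera has in their place "tool_from_camera" (4x4, takes a point from camera to tool coordinates, whose origin is the TCP and whose axes are the tool frame's). Camera axes: x right, y down, z forward; pixel columns grow to the right and rows downward; lengths in m; the calibration is good to about 2 mm. The wrist camera is an equidistant fisheye: a pixel r from the principal point sees the ray r / f radians off the axis. A picture is of the moment at which its call begins: read the wrist's pose just before it.
- finish_job(): hands the job in, once; it reports no verdict.
The state is a dict: "t": time; "qpos": joint angles; "qvel": joint speeds; "joint_efforts": joint torques, N m; "tool_pos": TCP position; "tool_rot": TCP orientation; "contact_force": force on the tool from outside, world axes, zero at the start; "ft_torque": the same for the moment, N m; "grip_width": finger opening in m.
Only numpy, scipy, OpenCV 4.12 (cv2) and the standard library are available. Lean on these libraries where they do the work, as an engineer would, in place of code of your own. Each camera call takes 0.05 s, during which the arm holds its last target.

TASK

The freshly welded lifting lugs are cooling on the firebricks. Before moving any lug, check it with the infrared thermometer: going from left to right along the bricks, point the thermometer squarely at each lug's black spot with the lens some 5 to 12 cm away, and hold it steady on the spot for two seconds. Lay the thermometer gently back on its side on the blue rubber mat, hang every lug by its eye on the peg rack, one to a peg, and leave the block, tape measure and grinding disc where they are.

Things in the scene. Friction and masses are not known exactly. Their poses are not given: they have to be found in the camera images.
- lug_1: The first lifting lug from the left (left = +y, as the robot sees it); absent in some runs. Bare steel, 0.55 kg: base 64 x 64 x 8 mm with an upright plate in its middle, 8 mm thick (its x), 52 mm wide (its y), top edge at 120 mm with 10 mm corners cut. Stands on the firebricks, flat faces roughly towards and away from the robot. Same both ways round. Origin: centre of underside, z up.
- lug_1_eye (a point): Centre of the eye of lug_1: a round 30 mm hole straight through the upright plate along the lug's x axis, 75 mm above the underside. Above the hole there are 30 mm of plain plate to grip.
- lug_1_spot (a point): Black spot of lug_1: each face of the upright plate has a matt-black round spot, 26 mm across (either may be measured). This point lies midway between the two, inside the plate, 38 mm above the underside; each spot's surface is 4 mm from it, along the lug's +x and -x.
- lug_2: The second lifting lug from the left (left = +y, as the robot sees it); absent in some runs. Bare steel, 0.55 kg: base 64 x 64 x 8 mm with an upright plate in its middle, 8 mm thick (its x), 52 mm wide (its y), top edge at 120 mm with 10 mm corners cut. Stands on the firebricks, flat faces roughly towards and away from the robot. Same both ways round. Origin: centre of underside, z up.
- lug_2_eye (a point): Centre of the eye of lug_2: a round 30 mm hole straight through the upright plate along the lug's x axis, 75 mm above the underside. Above the hole there are 30 mm of plain plate to grip.
- lug_2_spot (a point): Black spot of lug_2: each face of the upright plate has a matt-black round spot, 26 mm across (either may be measured). This point lies midway between the two, inside the plate, 38 mm above the underside; each spot's surface is 4 mm from it, along the lug's +x and -x.
- lug_3: The third lifting lug from the left (left = +y, as the robot sees it); absent in some runs. Bare steel, 0.55 kg: base 64 x 64 x 8 mm with an upright plate in its middle, 8 mm thick (its x), 52 mm wide (its y), top edge at 120 mm with 10 mm corners cut. Stands on the firebricks, flat faces roughly towards and away from the robot. Same both ways round. Origin: centre of underside, z up.
- lug_3_eye (a point): Centre of the eye of lug_3: a round 30 mm hole straight through the upright plate along the lug's x axis, 75 mm above the underside. Above the hole there are 30 mm of plain plate to grip.
- lug_3_spot (a point): Black spot of lug_3: each face of the upright plate has a matt-black round spot, 26 mm across (either may be measured). This point lies midway between the two, inside the plate, 38 mm above the underside; each spot's surface is 4 mm from it, along the lug's +x and -x.
- lug_4: The fourth lifting lug from the left (left = +y, as the robot sees it); absent in some runs. Bare steel, 0.55 kg: base 64 x 64 x 8 mm with an upright plate in its middle, 8 mm thick (its x), 52 mm wide (its y), top edge at 120 mm with 10 mm corners cut. Stands on the firebricks, flat faces roughly towards and away from the robot. Same both ways round. Origin: centre of underside, z up.
- lug_4_eye (a point): Centre of the eye of lug_4: a round 30 mm hole straight through the upright plate along the lug's x axis, 75 mm above the underside. Above the hole there are 30 mm of plain plate to grip.
- lug_4_spot (a point): Black spot of lug_4: each face of the upright plate has a matt-black round spot, 26 mm across (either may be measured). This point lies midway between the two, inside the plate, 38 mm above the underside; each spot's surface is 4 mm from it, along the lug's +x and -x.
- gun: Orange pistol-type infrared thermometer, 0.24 kg, lying on its side. Barrel 120 (x) x 44 (y) x 42 mm (z, up), then a black nose 15 mm long, 36 mm thick at +x. Black grip 34 x 95 x 36 mm leaves the -y side near the rear (x -55 to -15 mm there), raking back; red trigger at x = -12 mm. Barrel sides free to grip from x = 0 to 50 mm. Looks along +x. Origin: underside, below the barrel's middle.
- gun_lens (a point): Centre of the lens, at the front of the nose: 75 mm ahead of the thermometer's origin and 21 mm above its underside. The line of sight starts here and runs along +x of the thermometer; axes those of the thermometer.
- mat: Flat blue rubber mat, 170 (x) x 220 (y) x 4 mm, fixed; the thermometer's place. Origin: centre of its underside; top at 4 mm.
- bed: Bed of five beige firebricks side by side, 230 (x) x 570 (y) x 32 mm, fixed, on which the lugs cool. Origin: centre of its underside; top at 32 mm.
- rack: Green steel peg rack, fixed, 360 mm wide along its y. Two 25 mm posts at y = +-165 mm, with feet 130 x 40 x 8 mm, carry a bar (25 x 360 mm, 30 mm high, top at 180 mm); four steel pegs stick out of its front, which faces its -x, roughly towards the robot. Origin: centre on the bench below the bar; z up.
- peg1 (a point): Middle of the first peg from the left, on its axis: 52 mm before the bar's centre line, 171 mm above the bench. Steel rod 12 mm in diameter with a round end, 78 mm long from the bar's front face (about 39 mm either side of this point), pointing along -x of the rack and tilted up 8 degrees; pegs 90 mm apart. Axes those of the rack.
- peg2 (a point): Middle of the second peg from the left, on its axis: 52 mm before the bar's centre line, 171 mm above the bench. Steel rod 12 mm in diameter with a round end, 78 mm long from the bar's front face (about 39 mm either side of this point), pointing along -x of the rack and tilted up 8 degrees; pegs 90 mm apart. Axes those of the rack.
- peg3 (a point): Middle of the third peg from the left, on its axis: 52 mm before the bar's centre line, 171 mm above the bench. Steel rod 12 mm in diameter with a round end, 78 mm long from the bar's front face (about 39 mm either side of this point), pointing along -x of the rack and tilted up 8 degrees; pegs 90 mm apart. Axes those of the rack.
- peg4 (a point): Middle of the fourth peg from the left, on its axis: 52 mm before the bar's centre line, 171 mm above the bench. Steel rod 12 mm in diameter with a round end, 78 mm long from the bar's front face (about 39 mm either side of this point), pointing along -x of the rack and tilted up 8 degrees; pegs 90 mm apart. Axes those of the rack.
- block: Bystander: loose timber block 170 x 65 x 36 mm with a green-painted top, 0.25 kg. Origin: centre of underside.
- tape: Bystander: loose yellow tape measure, 68 x 62 x 34 mm, 0.25 kg. Origin: centre of underside.
- disc: Bystander: loose grey grinding disc with yellow centre, 110 mm across, 7 mm thick, lying flat. Origin: centre of underside.
Mind the look-alikes: they are no part of the job. What is shaped like the lug_2 but pink is not meant.

How it is judged (in metres and radians):
On the way, in this order (a step that is already met when the one before it is completed fails the run):
1. first lug from the left (if there), upright on the bricks: line of sight within 12 mm of its spot's middle and 0.7 rad of square to its face, lens 30 to 150 mm off, for 1.5 s (x of lug_1_spot in the frame of gun_lens between 0.03 and 0.15 m and y of lug_1_spot in the frame of gun_lens between -0.012 and 0.012 m and z of lug_1_spot in the frame of gun_lens between -0.012 and 0.012 m and angle between the x axis of gun and the x axis of lug_1, either way round below 0.7 rad and z of lug_1 in the frame of bed below 0.045 m and angle between lug_1's own z axis and vertical below 0.2 rad), for 1.5 s.
2. second lug from the left (if there), upright on the bricks: line of sight within 12 mm of its spot's middle and 0.7 rad of square to its face, lens 30 to 150 mm off, for 1.5 s (x of lug_2_spot in the frame of gun_lens between 0.03 and 0.15 m and y of lug_2_spot in the frame of gun_lens between -0.012 and 0.012 m and z of lug_2_spot in the frame of gun_lens between -0.012 and 0.012 m and angle between the x axis of gun and the x axis of lug_2, either way round below 0.7 rad and z of lug_2 in the frame of bed below 0.045 m and angle between lug_2's own z axis and vertical below 0.2 rad), for 1.5 s.
3. third lug from the left (if there), upright on the bricks: line of sight within 12 mm of its spot's middle and 0.7 rad of square to its face, lens 30 to 150 mm off, for 1.5 s (x of lug_3_spot in the frame of gun_lens between 0.03 and 0.15 m and y of lug_3_spot in the frame of gun_lens between -0.012 and 0.012 m and z of lug_3_spot in the frame of gun_lens between -0.012 and 0.012 m and angle between the x axis of gun and the x axis of lug_3, either way round below 0.7 rad and z of lug_3 in the frame of bed below 0.045 m and angle between lug_3's own z axis and vertical below 0.2 rad), for 1.5 s.
4. fourth lug from the left (if there), upright on the bricks: line of sight within 12 mm of its spot's middle and 0.7 rad of square to its face, lens 30 to 150 mm off, for 1.5 s (x of lug_4_spot in the frame of gun_lens between 0.03 and 0.15 m and y of lug_4_spot in the frame of gun_lens between -0.012 and 0.012 m and z of lug_4_spot in the frame of gun_lens between -0.012 and 0.012 m and angle between the x axis of gun and the x axis of lug_4, either way round below 0.7 rad and z of lug_4 in the frame of bed below 0.045 m and angle between lug_4's own z axis and vertical below 0.2 rad), for 1.5 s.
At the end, for the whole second after the job is handed in: Every lug there is hangs at rest and upright (0.3 rad) by its eye on a peg, one to a peg: eye within 34 mm of the peg's middle along it, 12 mm sideways, weight on the rack. The thermometer lies at rest on its side on the mat, its origin within 75 (x) and 100 mm (y) of the mat's centre (((x of lug_1_eye in the frame of peg1 between -0.034 and 0.034 m and y of lug_1_eye in the frame of peg1 between -0.012 and 0.012 m and z of lug_1_eye in the frame of peg1 between -0.018 and 0 m) or (x of lug_1_eye in the frame of peg2 between -0.034 and 0.034 m and y of lug_1_eye in the frame of peg2 between -0.012 and 0.012 m and z of lug_1_eye in the frame of peg2 between -0.018 and 0 m) or (x of lug_1_eye in the frame of peg3 between -0.034 and 0.034 m and y of lug_1_eye in the frame of peg3 between -0.012 and 0.012 m and z of lug_1_eye in the frame of peg3 between -0.018 and 0 m) or (x of lug_1_eye in the frame of peg4 between -0.034 and 0.034 m and y of lug_1_eye in the frame of peg4 between -0.012 and 0.012 m and z of lug_1_eye in the frame of peg4 between -0.018 and 0 m)) and angle between each of lug_1, lug_2, lug_3, lug_4's own z axis and vertical below 0.3 rad and contact force between each of lug_1, lug_2, lug_3, lug_4 and rack above 1 N and linear speed of each of lug_1, lug_2, lug_3, lug_4, gun below 0.03 m/s and ((x of lug_2_eye in the frame of peg1 between -0.034 and 0.034 m and y of lug_2_eye in the frame of peg1 between -0.012 and 0.012 m and z of lug_2_eye in the frame of peg1 between -0.018 and 0 m) or (x of lug_2_eye in the frame of peg2 between -0.034 and 0.034 m and y of lug_2_eye in the frame of peg2 between -0.012 and 0.012 m and z of lug_2_eye in the frame of peg2 between -0.018 and 0 m) or (x of lug_2_eye in the frame of peg3 between -0.034 and 0.034 m and y of lug_2_eye in the frame of peg3 between -0.012 and 0.012 m and z of lug_2_eye in the frame of peg3 between -0.018 and 0 m) or (x of lug_2_eye in the frame of peg4 between -0.034 and 0.034 m and y of lug_2_eye in the frame of peg4 between -0.012 and 0.012 m and z of lug_2_eye in the frame of peg4 between -0.018 and 0 m)) and ((x of lug_3_eye in the frame of peg1 between -0.034 and 0.034 m and y of lug_3_eye in the frame of peg1 between -0.012 and 0.012 m and z of lug_3_eye in the frame of peg1 between -0.018 and 0 m) or (x of lug_3_eye in the frame of peg2 between -0.034 and 0.034 m and y of lug_3_eye in the frame of peg2 between -0.012 and 0.012 m and z of lug_3_eye in the frame of peg2 between -0.018 and 0 m) or (x of lug_3_eye in the frame of peg3 between -0.034 and 0.034 m and y of lug_3_eye in the frame of peg3 between -0.012 and 0.012 m and z of lug_3_eye in the frame of peg3 between -0.018 and 0 m) or (x of lug_3_eye in the frame of peg4 between -0.034 and 0.034 m and y of lug_3_eye in the frame of peg4 between -0.012 and 0.012 m and z of lug_3_eye in the frame of peg4 between -0.018 and 0 m)) and ((x of lug_4_eye in the frame of peg1 between -0.034 and 0.034 m and y of lug_4_eye in the frame of peg1 between -0.012 and 0.012 m and z of lug_4_eye in the frame of peg1 between -0.018 and 0 m) or (x of lug_4_eye in the frame of peg2 between -0.034 and 0.034 m and y of lug_4_eye in the frame of peg2 between -0.012 and 0.012 m and z of lug_4_eye in the frame of peg2 between -0.018 and 0 m) or (x of lug_4_eye in the frame of peg3 between -0.034 and 0.034 m and y of lug_4_eye in the frame of peg3 between -0.012 and 0.012 m and z of lug_4_eye in the frame of peg3 between -0.018 and 0 m) or (x of lug_4_eye in the frame of peg4 between -0.034 and 0.034 m and y of lug_4_eye in the frame of peg4 between -0.012 and 0.012 m and z of lug_4_eye in the frame of peg4 between -0.018 and 0 m)) and horizontal distance between lug_1 and lug_2 above 0.06 m and horizontal distance between each of lug_1, lug_2 and lug_3 above 0.06 m and horizontal distance between each of lug_1, lug_2, lug_3 and lug_4 above 0.06 m and x of gun in the frame of mat between -0.075 and 0.075 m and y of gun in the frame of mat between -0.1 and 0.1 m and height (world z) of gun_lens between 0.015 and 0.035 m and (angle between gun's own z axis and vertical below 0.2 rad or angle between gun's own z axis and vertical above 2.94 rad)); the robot touches nothing.
It fails at once if the timber block is moved more than 30 mm (distance of block from where it was at the start of the episode above 0.03 m).
It fails at once if the tape measure is moved more than 30 mm (distance of tape from where it was at the start of the episode above 0.03 m).
It fails at once if the grinding disc is moved more than 30 mm (distance of disc from where it was at the start of the episode above 0.03 m).
It fails at once if the thermometer is dropped (over 0.65 m/s with its lens 40 to 62 mm above the bench, which lies at 25 mm on the mat) (linear speed of gun above 0.65 m/s and height (world z) of gun_lens between 0.04 and 0.062 m).
Of lug_1, lug_2, lug_3, lug_4 only 3 to 4 are there at a start; the rules pass over those that are not, and their reading is None.
At some moment in a run one of lug_1, lug_2, lug_3, lug_4, gun may be knocked a few centimetres aside while the robot is not near it.
It also fails if it takes over 210 s, if anything falls off the work surface, if the arm or the gripper's body presses on something with over 40 N, if the wrist force passes 120 N, or if a joint passes its speed limit or range.

## Working session

There is one attempt and no reset: what is moved stays moved. The work goes in short steps, Python scripts to look and compute and a tool call to move; the robot and the scene stay as the last step left them, time stands still between calls to the robot, and variables do not carry over. Pictures are saved under pics/ and viewed, and the job is handed in when it is done.

Besides the shell and the picture viewer there is one more tool, called after "Request:" by a JSON object that holds its "fn" and its "kwargs". carry_out: Moves the arm, as the interface text tells. Its arguments: {"type":"object","properties":{"moves":{"type":"array","items":{"type":"number"}}},"required":["moves"]}

```bash
ls; mkdir -p pics
python3 - <<'E'
from plant import *
import cv2
print(sense(), grip_point_offset)
for n in ("side","top","wrist"):
    c=read_camera(n); cv2.imwrite(f"pics/{n}0.png",c["pixels"][:,:,::-1])
    print(n,c["mtx"].tolist(),[c[k].round(4).tolist() for k in c if 'from' in k])
E
```

```text
pics
{'t': 0.0, 'qpos': array([-7.40549988e+01,  1.18830158e+01,  8.84033031e+01, -3.99019745e-04,
        7.98409792e+01, -8.62452307e+00]), 'qvel': array([ 0.02975235, -0.05196833,  0.03755629,  0.02088795, -0.07061946,
       -0.01252044]), 'joint_efforts': array([ 9.76009978e-04, -3.70875692e+01, -2.81413490e+01,  6.98713562e-02,
        3.61953280e-02, -1.67685853e-04]), 'tool_pos': array([ 0.23882199, -0.52212756,  0.18111547]), 'tool_rot': array([-89.9812987 ,   0.12591752, -65.4303844 ]), 'contact_force': array([ 0.03034659,  0.94044868, -0.99480772]), 'ft_torque': array([-0.08207083,  0.00408299,  0.0150371 ]), 'grip_width': 0.09405092505420029} 0.0188
side [[483.85610833453353, 0.0, 276.5388735461562], [0.0, 483.85610833453353, 210.59319580382964], [0.0, 0.0, 1.0]] [[[-0.8978, -0.4403, -0.0105, 0.5757], [-0.2788, 0.5865, -0.7605, 0.1714], [0.341, -0.6798, -0.6493, 1.3964], [0.0, 0.0, 0.0, 1.0]]]
top [[401.27974153949424, 0.0, 278.8599346310886], [0.0, 401.27974153949424, 209.46755482679018], [0.0, 0.0, 1.0]] [[[0.0146, -0.9999, -0.0024, 0.1212], [-0.9949, -0.0143, -0.0994, 0.5712], [0.0993, 0.0039, -0.995, 1.364], [0.0, 0.0, 0.0, 1.0]]]
wrist [[325.19226210127806, 0.0, 273.2909340180774], [0.0, 325.19226210127806, 206.57304277887891], [0.0, 0.0, 1.0]] [[[1.0, -0.0003, -0.0002, -0.0016], [0.0001, -0.2331, 0.9724, -0.2028], [-0.0003, -0.9724, -0.2331, 0.0671], [0.0, 0.0, 0.0, 1.0]]]
```

View pics/side0.png

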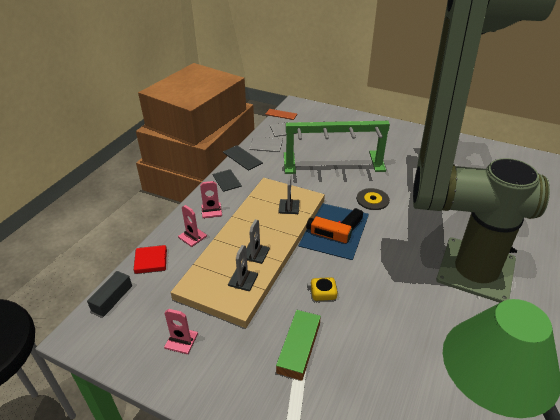

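View pics/top0.png

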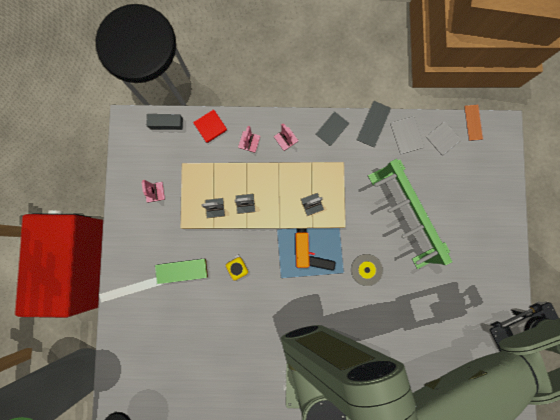

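View pics/wrist0.png

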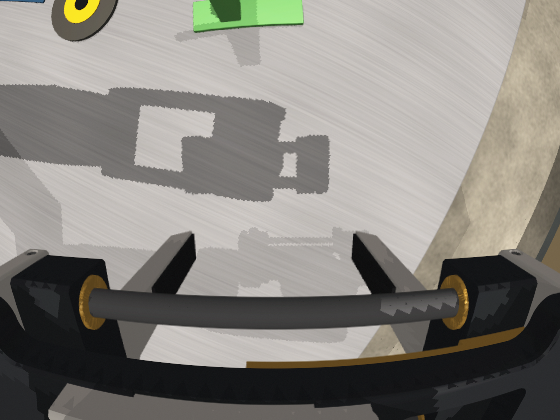

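The top view shows three dark steel lugs on the bricks, at (214,207), (245,203) and (312,203). The gun is at (303,250), the rack at (410,215), the disc at (367,269), the tape at (237,268) and the block at (182,271). The pink look-alikes at (152,190), (249,140) and (286,137) stand off the bricks. Next I'll measure positions from depth.

```bash
cat > h.py <<'E'
from plant import *
import numpy as np, cv2
from scipy.spatial.transform import Rotation as R
def cloud(n):
    s=sense(); c=read_camera(n); d=c["depth"]; K=c["mtx"]
    v,u=np.mgrid[0:420,0:560]
    p=np.stack([(u-K[0,2])/K[0,0]*d,(v-K[1,2])/K[1,1]*d,d],-1)
    T=np.linalg.inv(c["camera_from_world"])
    w=p@T[:3,:3].T+T[:3,3]; w[d<=0]=np.nan
    return c["pixels"],w,c
def proj(c,P):
    P=np.atleast_2d(P); T=c["camera_from_world"]; q=P@T[:3,:3].T+T[:3,3]
    q=q@c["mtx"].T; return q[:,:2]/q[:,2:]
def rect(xy):
    r=cv2.minAreaRect((xy*1000).astype(np.float32)); return np.round(r[0],1),np.round(r[1],1),round(r[2],1)
def tool():
    s=sense(); return s["tool_pos"],R.from_euler('xyz',s["tool_rot"],degrees=True)
E
python3 - <<'E'
from h import *
np.set_printoptions(suppress=True,precision=4)
px,w,c=cloud("top")
np.save("w0.npy",w)
def reg(u0,u1,v0,v1,z0,z1,W=w):
    s=W[v0:v1,u0:u1].reshape(-1,3); m=(s[:,2]>z0)&(s[:,2]<z1); return s[m]
print("bed",rect(reg(170,355,150,240,.028,.038)[:,:2]))
for n,(u,v) in dict(a=(214,207),b=(245,203),c=(312,203)).items():
    s=reg(u-20,u+20,v-22,v+22,.10,.17); print(n,"top",len(s),s.mean(0),rect(s[:,:2]),s[:,2].max())
    s=reg(u-20,u+20,v-22,v+22,.0365,.046); print(n,"base",len(s),rect(s[:,:2]))
hsv=cv2.cvtColor(px,cv2.COLOR_RGB2HSV)
m=(hsv[...,0]<12)&(hsv[...,1]>150)
s=w[225:280,280:345][m[225:280,280:345]]; s=s[(s[:,2]>.03)]; print("gun",len(s),rect(s[:,:2]),np.percentile(s[:,2],[5,50,95]))
s=reg(285,345,228,280,.025,.06); print("gun all",len(s),rect(s[:,:2]))
m=(hsv[...,0]>95)&(hsv[...,0]<120)&(hsv[...,1]>100)
s=w[225:282,270:350][m[225:282,270:350]]; print("mat",rect(s[:,:2]),np.median(s[:,2]))
s=reg(360,455,155,275,.165,.20); print("bar",rect(s[:,:2]),s[:,2].mean())
big=cv2.resize(px[150:290,170:460],None,fx=2.7,fy=2.7,interpolation=cv2.INTER_CUBIC); cv2.imwrite("pics/t1.png",big[:,:,::-1])
px,w,c=cloud("side")
big=cv2.resize(px[110:300,170:400],None,fx=3,fy=3,interpolation=cv2.INTER_CUBIC); cv2.imwrite("pics/s1.png",big[:,:,::-1])
E
```

```text
bed (array([600.2, 188.3]), array([270.1, 568.9]), 1.2)
a top 70 [0.5712 0.351  0.1408] (array([571.9, 352.5]), array([ 8.7, 51.5]), 8.7) 0.15684531172108196
a base 240 (array([577.9, 347.4]), array([132.6, 135.5]), 86.0)
b top 67 [0.5874 0.247  0.1416] (array([588.4, 247.5]), array([ 8.2, 51.3]), 7.1) 0.15745019379085656
b base 255 (array([592.4, 250. ]), array([148.3, 132.2]), 2.7)
c top 59 [0.5884 0.0172 0.1418] (array([589.6,  16.7]), array([ 8.4, 52.2]), 21.5) 0.15540059681897467
c base 247 (array([589.4,  18.2]), array([133.9, 143.6]), 88.3)
gun 29 (array([434.9,  39. ]), array([ 58.1, 112.5]), 88.0) [0.0303 0.0397 0.0448]
gun all 785 (array([435.1,   4.1]), array([142.3, 136.8]), 0.6)
mat (array([443.6,  39.7]), array([167.1,  88.1]), 35.2) 0.005050044956536048
bar (array([ 539.1, -274.2]), array([358.2, 103.5]), 27.2) 0.17654859735078046
```

View pics/t1.png

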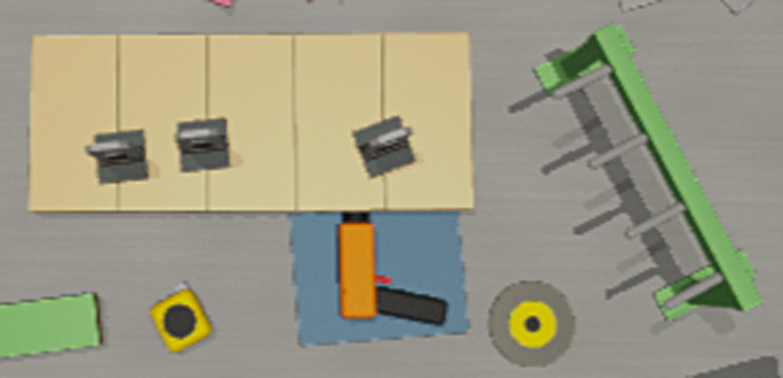

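View pics/s1.png

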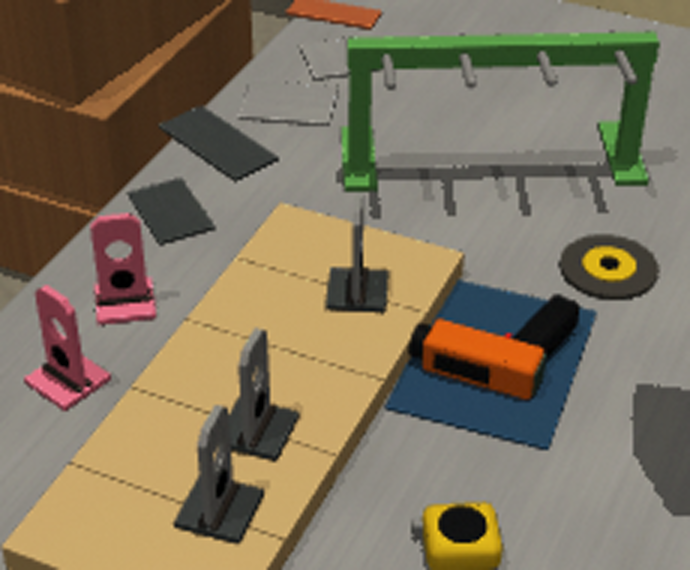

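Exactly three steel lugs are present. Next I'll refine the poses of the gun, mat and rack, and cross-check the lugs with the side camera.

Run:
```python
from h import *
np.set_printoptions(suppress=True,precision=4)
for n in("top","side"):
    px,w,c=cloud(n); hsv=cv2.cvtColor(px,cv2.COLOR_RGB2HSV).astype(int); H,S,V=hsv[...,0],hsv[...,1],hsv[...,2]
    x,y,z=w[...,0],w[...,1],w[...,2]
    print(n)
    box=(x>.33)&(x<.52)&(y>-.1)&(y<.15)
    o=box&(H<20)&(S>150)&(V>90)&(z>.035)
    s=w[o]; print(" orange",len(s),rect(s[:,:2]),np.percentile(s[:,2],[5,50,95]), s[:,:2].min(0),s[:,:2].max(0))
    t=s[s[:,2]>.042]; print(" orange top",len(t),rect(t[:,:2]))
    k=box&(z>.030)&(z<.05)&(V<70); s=w[k]
    f=s[s[:,0]>.48];
    if len(f):print(" nose",len(f),f.mean(0),f.min(0),f.max(0))
    m=box&(H>95)&(H<125)&(S>80)&(z<.012); s=w[m]; print(" mat",len(s),rect(s[:,:2]),s.min(0),s.max(0))
    g=(x>.3)&(x<.8)&(y<-.1)&(H>45)&(H<80)&(S>90)&(z>.17)&(z<.19); s=w[g]; print(" bar",len(s),rect(s[:,:2]),np.median(s[:,2]))
    p=(x>.3)&(x<.8)&(y<-.1)&(y>-.5)&(S<60)&(z>.155)&(z<.2); s=w[p]
    a=np.radians(-62.8); B=np.array([.557,-.309]); X=np.array([np.cos(a),np.sin(a)]);Y=np.array([-X[1],X[0]])
    l=np.c_[(s[:,:2]-B)@X,(s[:,:2]-B)@Y,s[:,2]]
    for q in (-135,-45,45,135):
        r=l[(abs(l[:,1]*1000-q)<20)&(l[:,0]<-.02)&(l[:,0]>-.1)]
        if len(r)>5: print("  peg",q,len(r),r.mean(0),r.min(0),r.max(0))
    for nm,cx,cy in(("a",.572,.3525),("b",.588,.2475),("c",.59,.017)):
        q=(abs(x-cx)<.045)&(abs(y-cy)<.045)&(z>.1)&(z<.17);s=w[q];print(" lug",nm,len(s),rect(s[:,:2]),np.percentile(s[:,2],98))
```

```text
top
 orange 452 (array([432.6,  47. ]), array([119. ,  44.8]), 0.7) [0.0393 0.0447 0.0492] [0.3732 0.0243] [0.4922 0.0699]
 orange top 366 (array([432.6,  47.2]), array([118.4,  44.3]), 0.7)
 nose 27 [0.4988 0.0525 0.0387] [0.4951 0.0386 0.0336] [0.5026 0.0662 0.0458]
 mat 907 (array([428.8,  18.9]), array([165. , 214.2]), 4.9) [ 0.3397 -0.0936 -0.0066] [0.5094 0.1313 0.0112]
 bar 969 (array([ 539.5, -274.5]), array([357.7, 102.3]), 26.8) 0.17832657979025268
  peg -135 79 [-0.0532 -0.1346  0.1741] [-0.089  -0.1407  0.1677] [-0.0214 -0.1288  0.1825]
  peg -45 84 [-0.0551 -0.0446  0.1743] [-0.0904 -0.0511  0.1658] [-0.0201 -0.039   0.181 ]
  peg 45 86 [-0.0548  0.045   0.174 ] [-0.0913  0.0391  0.1651] [-0.0204  0.0505  0.1816]
  peg 135 78 [-0.0561  0.1344  0.1746] [-0.0906  0.1294  0.1679] [-0.0205  0.1397  0.1863]
 lug a 69 (array([571.9, 352.8]), array([ 8.3, 51.7]), 7.6) 0.1564233516700574
 lug b 67 (array([588.5, 247.6]), array([ 8.7, 51. ]), 7.5) 0.15408031190484794
 lug c 60 (array([589.8,  16.6]), array([ 8.7, 51.7]), 21.3) 0.15639755830028024
side
 orange 429 (array([432.8,  
[... 336 characters left out ...]
335 0.0117]
 bar 625 (array([ 555.9, -311. ]), array([359.1,  37.9]), 27.7) 0.17990319775932362
  peg -135 36 [-0.0588 -0.1339  0.1773] [-0.0915 -0.1407  0.1702] [-0.0224 -0.1285  0.1822]
  peg -45 35 [-0.0623 -0.0445  0.1778] [-0.088  -0.0508  0.1707] [-0.0258 -0.0385  0.1836]
  peg 45 34 [-0.0616  0.0446  0.1779] [-0.0878  0.0389  0.1726] [-0.0222  0.0499  0.1836]
  peg 135 35 [-0.0618  0.1345  0.1779] [-0.0882  0.1287  0.1699] [-0.0211  0.1397  0.1849]
 lug a 176 (array([573.1, 350.6]), array([10.6, 56. ]), 7.4) 0.1552328496140713
 lug b 155 (array([588.8, 246.9]), array([10.4, 52.4]), 5.5) 0.1551392531385396
 lug c 67 (array([588. ,  19.8]), array([ 8. , 43.3]), 19.7) 0.15592974382448724
```

```bash
cat >> h.py <<'E'
def plan(p,yaw=None):
    "total turn about tool y, and total shift in tool axes AFTER that turn"
    t,r=tool(); e=r.as_euler('xyz',degrees=True)
    Rt=R.from_euler('xyz',[-90,0,e[2] if yaw is None else yaw],degrees=True)
    d=Rt.inv().apply(np.array(p)-t); rv=(r.inv()*Rt).as_rotvec(degrees=True)
    s=sense()
    print("t %.2f tcp"%s["t"],t.round(4),"rot",e.round(2),"grip %.4f"%s["grip_width"],"F",s["contact_force"].round(1))
    print("  turn",rv.round(2),"then shift",d.round(4))
E
python3 -c "
from h import *
plan([.4575,.0475,.30],-89)"
```

```text
t 0.35 tcp [ 0.239  -0.5228  0.182 ] rot [-8.999e+01  3.000e-02 -6.543e+01] grip 0.0939 F [-0.1 -0.5  0.1]
  turn [ 0.   23.57 -0.03] then shift [-0.5664 -0.118   0.2284]
```

Request:
{"fn": "carry_out", "kwargs": {"moves": [0, 5.9, 0, 0, -0.03, 0, 1, 0, 5.9, 0, 0, -0.03, 0, 1, 0, 5.9, 0, 0, -0.03, 0, 1, 0, 5.9, 0, 0, -0.03, 0, 1, 0, 0, 0, -0.0377, 0, 0.0152, 1]}}

```text
t: 0.77
tool_pos: [0.2527, -0.4927, 0.3093]
tool_rot: [-89.9, -0.9, -89.5]
contact_force: [0.1, -0.0, 1.0]
grip_width: 0.0942
```

Request:
{"fn": "carry_out", "kwargs": {"moves": [0, 0, 0, -0.0377, 0, 0.0152, 1, 0, 0, 0, -0.0377, 0, 0.0152, 1, 0, 0, 0, -0.0377, 0, 0.0152, 1, 0, 0, 0, -0.0377, 0, 0.0152, 1, 0, 0, 0, -0.0377, 0, 0.0152, 1]}}

```text
t: 1.18
tool_pos: [0.3266, -0.2934, 0.3023]
tool_rot: [-90.0, -0.0, -89.1]
contact_force: [1.7, 0.1, -0.0]
grip_width: 0.0942
```

Request:
{"fn": "carry_out", "kwargs": {"moves": [0, 0, 0, -0.0377, 0, 0.0152, 1, 0, 0, 0, -0.0377, 0, 0.0152, 1, 0, 0, 0, -0.0377, 0, 0.0152, 1, 0, 0, 0, -0.0377, 0, 0.0152, 1, 0, 0, 0, -0.0377, 0, 0.0152, 1]}}

```text
t: 1.6
tool_pos: [0.3995, -0.1036, 0.3026]
tool_rot: [-89.9, -0.0, -89.1]
contact_force: [0.8, 0.1, 0.5]
grip_width: 0.0938
```

```bash
python3 -c "
from h import *
plan([.4575,.0475,.15],-89)"
```

```text
t 1.60 tcp [ 0.3995 -0.1036  0.3026] rot [-8.994e+01 -3.000e-02 -8.906e+01] grip 0.0938 F [0.8 0.1 0.5]
  turn [-0.06 -0.06  0.03] then shift [-0.15    0.1526  0.0607]
```

Request:
{"fn": "carry_out", "kwargs": {"moves": [0, 0, 0, -0.03, 0.02, 0.012, 1, 0, 0, 0, -0.03, 0.02, 0.012, 1, 0, 0, 0, -0.03, 0.02, 0.012, 1, 0, 0, 0, -0.03, 0.02, 0.012, 1, 0, 0, 0, -0.03, 0.02, 0.012, 1]}}

```text
t: 2.02
tool_pos: [0.457, 0.0473, 0.2017]
tool_rot: [-89.9, -0.0, -89.0]
contact_force: [0.6, -0.7, 0.2]
grip_width: 0.094
```

Run:
```python
from h import *
plan([.4575,.0475,.010],-89)
c=read_camera("wrist"); cv2.imwrite("pics/w1.png",c["pixels"][:,:,::-1])
```

```text
t 2.02 tcp [0.457  0.0473 0.2017] rot [-8.994e+01 -1.000e-02 -8.901e+01] grip 0.0940 F [ 0.6 -0.7  0.2]
  turn [-0.06 -0.01  0.01] then shift [-0.0002  0.1917  0.0005]
```

View pics/w1.png

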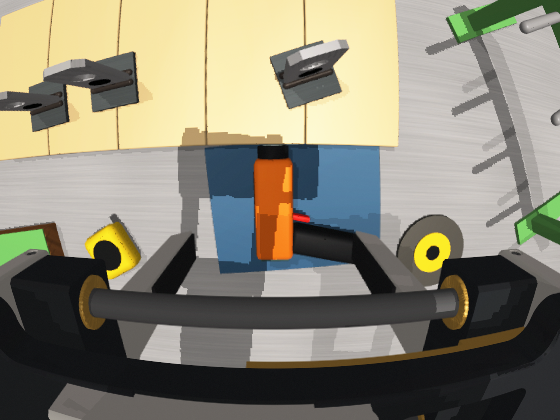

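The wrist view shows the orange barrel centred between the fingers at (273,205). The nose is at (273,152) and the handle lies to the right at (330,242). I'll descend.

Request:
{"fn": "carry_out", "kwargs": {"moves": [0, 0, 0, 0, 0.04, 0, 1, 0, 0, 0, 0, 0.04, 0, 1, 0, 0, 0, 0, 0.04, 0, 1, 0, 0, 0, 0, 0.03, 0, 1, 0, 0, 0, 0, 0.02, 0, 1]}}

```text
t: 2.48
tool_pos: [0.4538, 0.0457, 0.029]
tool_rot: [-90.3, 0.0, -89.0]
contact_force: [-0.6, -0.1, 1.4]
grip_width: 0.0938
```

Request:
{"fn": "carry_out", "kwargs": {"moves": [0, 0, 0, 0, 0.012, 0, 1, 0, 0, 0, 0, 0.009, 0, 1, 0, 0, 0, 0, 0, 0, 1, 0, 0, 0, 0, 0, 0, -1, 0, 0, 0, 0, 0, 0, -1]}}

```text
t: 2.9
tool_pos: [0.458, 0.0453, 0.0124]
tool_rot: [-89.9, -0.0, -89.0]
contact_force: [0.4, -0.1, -0.3]
grip_width: 0.0841
```

Request:
{"fn": "carry_out", "kwargs": {"moves": [0, 0, 0, 0, 0, 0, -1, 0, 0, 0, 0, 0, 0, -1, 0, 0, 0, 0, 0, 0, -1, 0, 0, 0, 0, 0, 0, -1, 0, 0, 0, 0, 0, 0, -1]}}

```text
t: 3.32
tool_pos: [0.4569, 0.0455, 0.0116]
tool_rot: [-90.0, -0.0, -89.0]
contact_force: [-0.9, -0.0, -0.6]
grip_width: 0.0507
```

Run:
```python
from h import *
plan([.4575,.0475,.060],-89)
c=read_camera("wrist"); cv2.imwrite("pics/w2.png",c["pixels"][:,:,::-1])
```

```text
t 3.32 tcp [0.4569 0.0455 0.0116] rot [-89.96  -0.   -89.03] grip 0.0507 F [-0.9 -0.  -0.6]
  turn [-0.04 -0.03  0.  ] then shift [-0.002  -0.0484  0.0006]
```

View pics/w2.png

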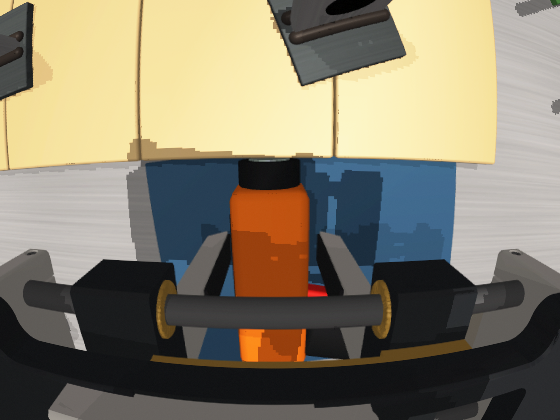

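The fingers have closed to either side of the barrel and are still moving (50 mm, while the barrel is 44 mm). I'll let them finish, then lift slowly.

Request:
{"fn": "carry_out", "kwargs": {"moves": [0, 0, 0, 0, 0, 0, -1, 0, 0, 0, 0, 0, 0, -1, 0, 0, 0, 0, 0, 0, -1, 0, 0, 0, 0, 0, 0, -1, 0, 0, 0, 0, 0, 0, -1]}}

```text
t: 3.78
tool_pos: [0.457, 0.0457, 0.0115]
tool_rot: [-90.0, 0.0, -89.0]
contact_force: [-0.4, 1.7, 3.0]
grip_width: 0.0436
```

Request:
{"fn": "carry_out", "kwargs": {"moves": [0, 0, 0, 0, -0.005, 0, -1, 0, 0, 0, 0, -0.015, 0, -1, 0, 0, 0, 0, -0.02, 0, -1, 0, 0, 0, 0, -0.02, 0, -1, 0, 0, 0, 0, -0.01, 0, -1]}}

```text
t: 4.2
tool_pos: [0.4575, 0.0451, 0.083]
tool_rot: [-89.9, -0.1, -89.0]
contact_force: [0.8, 1.1, -2.2]
grip_width: 0.0435
```

Run:
```python
from h import *
plan([.4575,.0475,.060],-89)
for n in("top","side"):
    px,w,c=cloud(n); hsv=cv2.cvtColor(px,cv2.COLOR_RGB2HSV).astype(int); H,S,V=hsv[...,0],hsv[...,1],hsv[...,2]
    x,y,z=w[...,0],w[...,1],w[...,2]
    o=(x>.3)&(x<.55)&(y>-.1)&(y<.2)&(H<20)&(S>150)&(V>60)&(z>.05); s=w[o]
    print(n,len(s),s.min(0),s.max(0),rect(s[:,:2]))
    if n=="side":
        b=cv2.resize(px[150:350,180:400],None,fx=3,fy=3); cv2.imwrite("pics/s2.png",b[:,:,::-1])
```

```text
t 4.20 tcp [0.4575 0.0451 0.083 ] rot [-8.987e+01 -5.000e-02 -8.902e+01] grip 0.0435 F [ 0.8  1.1 -2.2]
  turn [-0.13 -0.02  0.05] then shift [-0.0024  0.023   0.    ]
top 190 [0.37300095 0.02138852 0.08659009] [0.41901041 0.06863467 0.44934709] (array([395.1,  46. ]), array([47.3, 45.8]), 86.8)
side 531 [0.37474231 0.00298096 0.07910358] [0.49559781 0.09291156 0.228306  ] (array([432.9,  51. ]), array([121.7,  83.3]), 20.8)
```

View pics/s2.png

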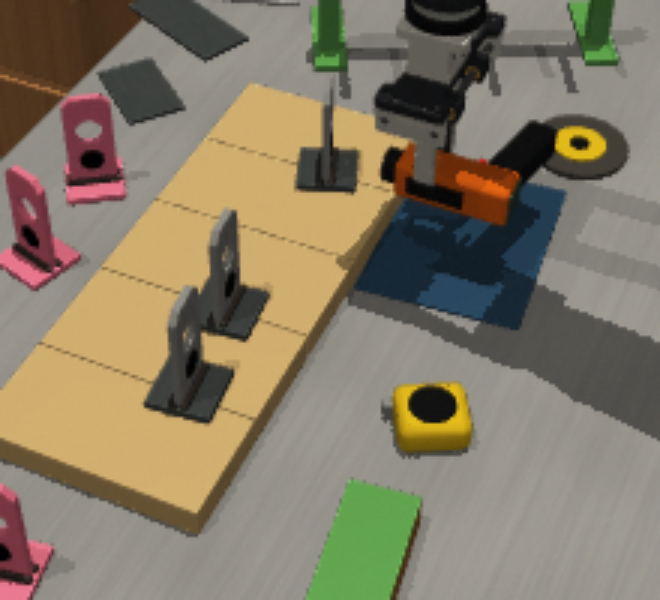

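```bash
cat >> h.py <<'E'
def guncheck():
    "tilt of the held gun from side view: side-face points in tool-aligned frame"
    px,w,c=cloud("side"); t,r=tool()
    hsv=cv2.cvtColor(px,cv2.COLOR_RGB2HSV).astype(int); H,S,V=hsv[...,0],hsv[...,1],hsv[...,2]
    o=(H<20)&(S>140)&(V>50); p=w[o]; p=p[np.isfinite(p[:,0])]
    l=r.inv().apply(p-t) # x jaw, y down, z fwd
    l=l[(abs(l[:,0])<.035)&(abs(l[:,1])<.06)&(l[:,2]>-.12)&(l[:,2]<.06)]
    print("n",len(l),"fwd range",l[:,2].min().round(4),l[:,2].max().round(4))
    f=l[abs(l[:,0]+.022)<.006]
    for a in np.arange(-.09,.04,.02):
        q=f[(f[:,2]>a)&(f[:,2]<a+.02)]
        if len(q)>4: print("  fwd %.2f n%d down %.4f..%.4f jaw %.4f"%(a+.01,len(q),np.percentile(q[:,1],3),np.percentile(q[:,1],97),np.median(q[:,0])))
E
python3 -c "
from h import *
guncheck()"
```

```text
n 531 fwd range -0.083 0.0548
  fwd -0.08 n46 down -0.0352..0.0022 jaw -0.0197
  fwd -0.06 n74 down -0.0388..-0.0006 jaw -0.0202
  fwd -0.04 n56 down -0.0391..0.0028 jaw -0.0208
  fwd -0.02 n28 down -0.0378..0.0026 jaw -0.0199
  fwd 0.00 n15 down -0.0391..0.0020 jaw -0.0193
  fwd 0.02 n39 down -0.0375..0.0025 jaw -0.0204
  fwd 0.04 n16 down -0.0379..-0.0044 jaw -0.0195
```

The gun is level in the grip, with the lens about 52 mm ahead of the TCP and 14 mm above it. Next is lug a (leftmost).

```bash
python3 -c "
from h import *
plan([.4365,.3334,.085],-82.2)"
```

```text
t 4.35 tcp [0.457  0.0453 0.0815] rot [-8.993e+01 -3.000e-02 -8.903e+01] grip 0.0438 F [-0.2 -0.3 -2.3]
  turn [-0.07 -6.83  0.03] then shift [-0.2883 -0.0035  0.0188]
```

Request:
{"fn": "carry_out", "kwargs": {"moves": [0, -6.8, 0, 0, -0.005, 0, -1, 0, 0, 0, -0.03, 0, 0.003, -1, 0, 0, 0, -0.038, 0, 0.003, -1, 0, 0, 0, -0.038, 0, 0.003, -1, 0, 0, 0, -0.038, 0, 0.003, -1]}}

```text
t: 4.77
tool_pos: [0.4473, 0.1905, 0.0843]
tool_rot: [-90.2, -0.0, -82.3]
contact_force: [1.1, -0.6, -3.0]
grip_width: 0.0439
```

Request:
{"fn": "carry_out", "kwargs": {"moves": [0, 0, 0, -0.038, 0, 0.003, -1, 0, 0, 0, -0.038, 0, 0.002, -1, 0, 0, 0, -0.038, 0, 0.002, -1, 0, 0, 0, -0.02, 0, 0, -1, 0, 0, 0, -0.01, 0.01, 0, -1]}}

```text
t: 5.18
tool_pos: [0.4364, 0.3365, 0.0759]
tool_rot: [-89.9, 0.1, -82.0]
contact_force: [0.3, 0.1, -2.2]
grip_width: 0.0436
```

Run:
```python
from h import *
px,w,c=cloud("top"); x,y,z=w[...,0],w[...,1],w[...,2]
for nm,cx,cy in(("a",.572,.3525),("b",.588,.2475),("c",.59,.017)):
    q=(abs(x-cx)<.045)&(abs(y-cy)<.045)&(z>.1)&(z<.17);s=w[q];print(" lug",nm,len(s),rect(s[:,:2]))
plan([.4365,.3334,.0555],-82.2)
c=read_camera("wrist"); cv2.imwrite("pics/w3.png",c["pixels"][:,:,::-1])
guncheck()
```

```text
lug a 67 (array([572. , 352.8]), array([ 8.8, 51.4]), 7.5)
 lug b 67 (array([588.5, 247.5]), array([ 8.5, 51. ]), 7.1)
 lug c 60 (array([589.6,  16.7]), array([ 7.9, 51.8]), 20.8)
t 5.23 tcp [0.4343 0.3355 0.0728] rot [-9.020e+01 -1.000e-02 -8.205e+01] grip 0.0439 F [-0.9 -0.1 -3.5]
  turn [0.2  0.15 0.02] then shift [0.0024 0.0173 0.0019]
n 671 fwd range -0.0848 0.0359
  fwd -0.08 n65 down -0.0358..0.0034 jaw -0.0205
  fwd -0.06 n89 down -0.0351..0.0024 jaw -0.0213
  fwd -0.04 n64 down -0.0372..0.0024 jaw -0.0210
  fwd -0.02 n44 down -0.0369..0.0029 jaw -0.0205
  fwd 0.00 n14 down -0.0428..0.0047 jaw -0.0226
  fwd 0.02 n52 down -0.0360..0.0036 jaw -0.0216
  fwd 0.04 n11 down -0.0325..-0.0006 jaw -0.0203
```

View pics/w3.png

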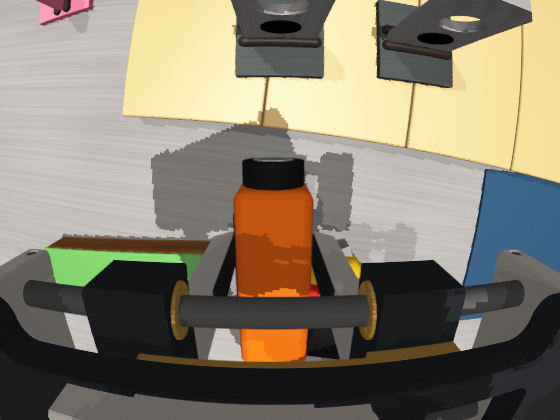

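The barrel points at the leftmost lug's black spot at about (282,31). The tape at (365,275) and the block at (130,265) are below the gun. I'll lower to spot height and hold.

Request:
{"fn": "carry_out", "kwargs": {"moves": [0, 0, 0, 0.001, 0.008, 0, -1, 0, 0, 0, 0.001, 0.009, 0, -1, 0, 0, 0, 0, 0, 0, -1, 0, 0, 0, 0, 0, 0, -1, 0, 0, 0, 0, 0, 0, -1]}}

```text
t: 5.75
tool_pos: [0.4371, 0.3307, 0.0591]
tool_rot: [-90.0, -0.0, -82.3]
contact_force: [0.0, -0.2, -2.1]
grip_width: 0.044
```

```bash
cat >> h.py <<'E'
def aim(sp,yaw):
    t,r=tool(); lens=t+r.apply([0.0,-.014,.052]); g=r.apply([0,0,1])
    l=r.inv().apply(np.array(sp)-lens)
    print("spot rel. lens: ahead %.4f, right %.4f, below %.4f, off-square %.1f deg"%(l[2],l[0],l[1],np.degrees(np.arccos(abs(g@[np.cos(np.radians(yaw)),np.sin(np.radians(yaw)),0])))))
E
python3 - <<'E'
from h import *
plan([.4365,.3334,.0555],-82.2); aim([.572,.3525,.07],7.6)
c=read_camera("wrist"); 
px,w,cc=cloud("side"); cv2.imwrite("pics/s3.png",cv2.resize(px[180:380,180:400],None,fx=3,fy=3)[:,:,::-1])
E
```

```text
t 5.75 tcp [0.4371 0.3307 0.0591] rot [-9.001e+01 -1.000e-02 -8.231e+01] grip 0.0440 F [ 0.  -0.2 -2.1]
  turn [ 0.01 -0.11  0.01] then shift [-0.0028  0.0036 -0.0002]
spot rel. lens: ahead 0.0846, right -0.0036, below 0.0031, off-square 0.1 deg
```

View pics/s3.png

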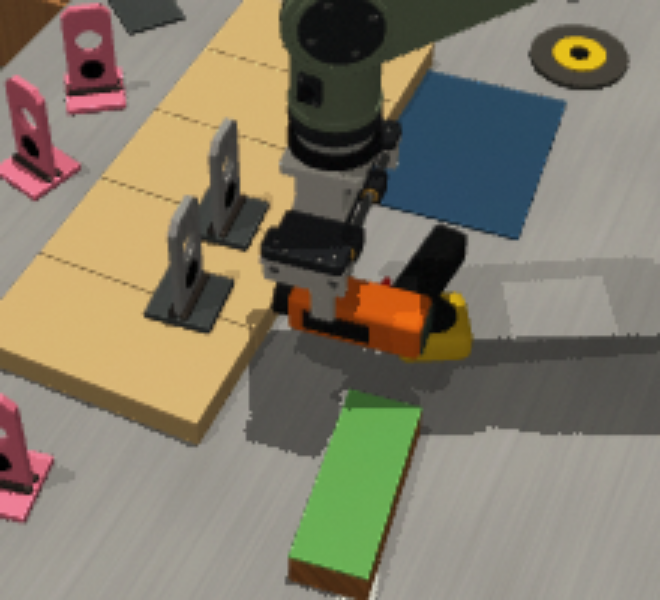

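The side view shows the gun level, clear above the tape, and pointing at lug a. I'll trim a few mm, then hold.

Request:
{"fn": "carry_out", "kwargs": {"moves": [0, 0, 0, -0.003, 0.003, 0, -1, 0, 0, 0, 0, 0, 0, -1, 0, 0, 0, 0, 0, 0, -1, 0, 0, 0, 0, 0, 0, -1, 0, 0, 0, 0, 0, 0, -1]}}

```text
t: 6.27
tool_pos: [0.4364, 0.3346, 0.0563]
tool_rot: [-90.0, 0.0, -82.2]
contact_force: [0.3, -1.0, -2.6]
grip_width: 0.0439
```

Request:
{"fn": "carry_out", "kwargs": {"moves": [0, 0, 0, 0, 0, 0, -1, 0, 0, 0, 0, 0, 0, -1, 0, 0, 0, 0, 0, 0, -1, 0, 0, 0, 0, 0, 0, -1, 0, 0, 0, 0, 0, 0, -1]}}

```text
t: 6.68
tool_pos: [0.4365, 0.3344, 0.0563]
tool_rot: [-90.0, 0.0, -82.2]
contact_force: [0.1, -0.3, -1.9]
grip_width: 0.0437
```

Request:
{"fn": "carry_out", "kwargs": {"moves": [0, 0, 0, 0, 0, 0, -1, 0, 0, 0, 0, 0, 0, -1, 0, 0, 0, 0, 0, 0, -1, 0, 0, 0, 0, 0, 0, -1, 0, 0, 0, 0, 0, 0, -1]}}

```text
t: 7.1
tool_pos: [0.4365, 0.3344, 0.0563]
tool_rot: [-90.0, 0.0, -82.2]
contact_force: [0.2, 0.6, -2.4]
grip_width: 0.0438
```

Request:
{"fn": "carry_out", "kwargs": {"moves": [0, 0, 0, 0, 0, 0, -1, 0, 0, 0, 0, 0, 0, -1, 0, 0, 0, 0, 0, 0, -1, 0, 0, 0, 0, 0, 0, -1, 0, 0, 0, 0, 0, 0, -1]}}

```text
t: 7.52
tool_pos: [0.4364, 0.3344, 0.0562]
tool_rot: [-90.0, -0.0, -82.2]
contact_force: [-0.1, 0.5, -1.2]
grip_width: 0.0437
```

Request:
{"fn": "carry_out", "kwargs": {"moves": [0, 0, 0, 0, 0, 0, -1, 0, 0, 0, 0, 0, 0, -1, 0, 0, 0, 0, 0, 0, -1, 0, 0, 0, 0, 0, 0, -1, 0, 0, 0, 0, 0, 0, -1]}}

```text
t: 7.93
tool_pos: [0.4365, 0.3344, 0.0563]
tool_rot: [-90.0, -0.0, -82.2]
contact_force: [-1.4, -0.1, -2.0]
grip_width: 0.0435
```

Request:
{"fn": "carry_out", "kwargs": {"moves": [0, 0, 0, 0, 0, 0, -1, 0, 0, 0, 0, 0, 0, -1, 0, 0, 0, 0, 0, 0, -1, 0, 0, 0, 0, 0, 0, -1, 0, 0, 0, 0, 0, 0, -1]}}

```text
t: 8.35
tool_pos: [0.4364, 0.3344, 0.0563]
tool_rot: [-90.0, 0.0, -82.2]
contact_force: [0.9, 0.5, -2.1]
grip_width: 0.0434
```

Run:
```python
from h import *
aim([.572,.3525,.07],7.6)
px,w,c=cloud("top"); x,y,z=w[...,0],w[...,1],w[...,2]
for nm,cx,cy in(("a",.572,.3525),("b",.588,.2475),("c",.59,.017)):
    q=(abs(x-cx)<.045)&(abs(y-cy)<.045)&(z>.1)&(z<.17);s=w[q];print(" lug",nm,len(s),rect(s[:,:2]))
guncheck()
n=np.array([np.cos(np.radians(7.2)),np.sin(np.radians(7.2))]); p=np.array([.5885,.2475])-.137*n; print(p)
plan([*p,.056],7.2-90)
```

```text
spot rel. lens: ahead 0.0848, right 0.0004, below 0.0003, off-square 0.2 deg
 lug a 70 (array([572.1, 352.6]), array([ 8.5, 51.8]), 7.8)
 lug b 68 (array([588.6, 247.8]), array([ 8.9, 50.7]), 6.2)
 lug c 60 (array([589.5,  16.5]), array([ 8.1, 52.4]), 20.3)
n 658 fwd range -0.0836 0.036
  fwd -0.08 n58 down -0.0371..-0.0009 jaw -0.0195
  fwd -0.06 n80 down -0.0356..0.0007 jaw -0.0200
  fwd -0.04 n62 down -0.0372..0.0021 jaw -0.0204
  fwd -0.02 n39 down -0.0403..0.0024 jaw -0.0194
  fwd 0.00 n15 down -0.0367..0.0052 jaw -0.0200
  fwd 0.02 n53 down -0.0366..0.0034 jaw -0.0204
  fwd 0.04 n14 down -0.0368..-0.0046 jaw -0.0189
[0.45258029 0.23032935]
t 8.45 tcp [0.4364 0.3344 0.0563] rot [-90.    -0.   -82.23] grip 0.0436 F [-0.  -0.4 -3. ]
  turn [0.   0.57 0.  ] then shift [0.1053 0.0003 0.003 ]
```

Request:
{"fn": "carry_out", "kwargs": {"moves": [0, 0, 0, 0.015, -0.004, 0, -1, 0, 0, 0, 0.03, 0, 0.001, -1, 0, 0, 0, 0.03, 0, 0.001, -1, 0, 0, 0, 0.02, 0, 0.001, -1, 0, 0, 0, 0.01, 0.004, 0, -1]}}

```text
t: 8.87
tool_pos: [0.4548, 0.229, 0.0569]
tool_rot: [-89.9, -0.0, -82.3]
contact_force: [-0.1, 0.3, -1.6]
grip_width: 0.0439
```

Request:
{"fn": "carry_out", "kwargs": {"moves": [0, 0, 0, 0, 0, 0, -1, 0, 0, 0, 0, 0, 0, -1, 0, 0, 0, 0, 0, 0, -1, 0, 0, 0, 0, 0, 0, -1, 0, 0, 0, 0, 0, 0, -1]}}

```text
t: 9.28
tool_pos: [0.4535, 0.2318, 0.0563]
tool_rot: [-90.0, 0.0, -82.1]
contact_force: [0.5, -0.9, -2.3]
grip_width: 0.0436
```

Run:
```python
from h import *
aim([.5886,.2477,.07],7)
guncheck()
```

```text
spot rel. lens: ahead 0.0840, right 0.0028, below 0.0003, off-square 0.9 deg
n 602 fwd range -0.0836 0.0505
  fwd -0.08 n48 down -0.0371..-0.0005 jaw -0.0199
  fwd -0.06 n79 down -0.0368..0.0010 jaw -0.0205
  fwd -0.04 n60 down -0.0359..0.0041 jaw -0.0197
  fwd -0.02 n33 down -0.0387..0.0004 jaw -0.0203
  fwd 0.00 n15 down -0.0339..0.0037 jaw -0.0202
  fwd 0.02 n50 down -0.0366..0.0032 jaw -0.0202
  fwd 0.04 n9 down -0.0305..-0.0008 jaw -0.0197
```

Request:
{"fn": "carry_out", "kwargs": {"moves": [0, 0, 0, 0, 0, 0, -1, 0, 0, 0, 0, 0, 0, -1, 0, 0, 0, 0, 0, 0, -1, 0, 0, 0, 0, 0, 0, -1, 0, 0, 0, 0, 0, 0, -1]}}

```text
t: 9.75
tool_pos: [0.4536, 0.2309, 0.0563]
tool_rot: [-90.0, 0.0, -82.2]
contact_force: [-0.1, 0.5, -2.3]
grip_width: 0.0438
```

Request:
{"fn": "carry_out", "kwargs": {"moves": [0, 0, 0, 0, 0, 0, -1, 0, 0, 0, 0, 0, 0, -1, 0, 0, 0, 0, 0, 0, -1, 0, 0, 0, 0, 0, 0, -1, 0, 0, 0, 0, 0, 0, -1]}}

```text
t: 10.17
tool_pos: [0.4536, 0.2308, 0.0563]
tool_rot: [-90.0, 0.0, -82.2]
contact_force: [0.3, 0.8, -2.8]
grip_width: 0.0438
```

Request:
{"fn": "carry_out", "kwargs": {"moves": [0, 0, 0, 0, 0, 0, -1, 0, 0, 0, 0, 0, 0, -1, 0, 0, 0, 0, 0, 0, -1, 0, 0, 0, 0, 0, 0, -1, 0, 0, 0, 0, 0, 0, -1]}}

```text
t: 10.58
tool_pos: [0.4536, 0.2308, 0.0562]
tool_rot: [-90.0, 0.0, -82.2]
contact_force: [-0.4, 0.6, -2.4]
grip_width: 0.0436
```

Request:
{"fn": "carry_out", "kwargs": {"moves": [0, 0, 0, 0, 0, 0, -1, 0, 0, 0, 0, 0, 0, -1, 0, 0, 0, 0, 0, 0, -1, 0, 0, 0, 0, 0, 0, -1, 0, 0, 0, 0, 0, 0, -1]}}

```text
t: 11.0
tool_pos: [0.4536, 0.2308, 0.0563]
tool_rot: [-90.0, 0.0, -82.2]
contact_force: [0.6, -0.2, -2.6]
grip_width: 0.0438
```

Request:
{"fn": "carry_out", "kwargs": {"moves": [0, 0, 0, 0, 0, 0, -1, 0, 0, 0, 0, 0, 0, -1, 0, 0, 0, 0, 0, 0, -1, 0, 0, 0, 0, 0, 0, -1, 0, 0, 0, 0, 0, 0, -1]}}

```text
t: 11.42
tool_pos: [0.4536, 0.2308, 0.0563]
tool_rot: [-90.0, 0.0, -82.2]
contact_force: [0.4, -0.5, -2.7]
grip_width: 0.0433
```

Run:
```python
from h import *
px,w,c=cloud("top"); x,y,z=w[...,0],w[...,1],w[...,2]
for nm,cx,cy in(("a",.572,.3525),("b",.588,.2475),("c",.59,.017)):
    q=(abs(x-cx)<.045)&(abs(y-cy)<.045)&(z>.1)&(z<.17);s=w[q];print(" lug",nm,len(s),rect(s[:,:2]))
aim([.5886,.2477,.07],7)
a=np.radians(20.8);p=np.array([.5896,.0167])-.137*np.array([np.cos(a),np.sin(a)]); print(p)
plan([*p,.056],20.8-90)
```

```text
lug a 71 (array([572.2, 352.1]), array([ 8.8, 50.7]), 7.7)
 lug b 66 (array([588.6, 247.5]), array([ 8.7, 51. ]), 6.0)
 lug c 61 (array([589.4,  16.6]), array([ 8.2, 51.9]), 20.3)
spot rel. lens: ahead 0.0840, right 0.0015, below 0.0003, off-square 0.8 deg
[ 0.46152888 -0.03194965]
t 11.47 tcp [0.4536 0.2308 0.0563] rot [-90.     0.   -82.23] grip 0.0440 F [-0.1 -0.3 -2.1]
  turn [ -0.   -13.03  -0.  ] then shift [ 0.2484  0.0003 -0.0859]
```

Request:
{"fn": "carry_out", "kwargs": {"moves": [0, -6.5, 0, 0, -0.01, -0.005, -1, 0, -6.5, 0, 0, 0, -0.005, -1, 0, 0, 0, 0.03, 0, -0.01, -1, 0, 0, 0, 0.035, 0, -0.012, -1, 0, 0, 0, 0.035, 0, -0.012, -1]}}

```text
t: 11.88
tool_pos: [0.4474, 0.1228, 0.0665]
tool_rot: [-90.0, -0.0, -69.1]
contact_force: [0.2, 0.5, -2.0]
grip_width: 0.0435
```

Request:
{"fn": "carry_out", "kwargs": {"moves": [0, 0, 0, 0.035, 0, -0.012, -1, 0, 0, 0, 0.035, 0, -0.01, -1, 0, 0, 0, 0.035, 0, -0.01, -1, 0, 0, 0, 0.03, 0, -0.006, -1, 0, 0, 0, 0.013, 0.01, -0.004, -1]}}

```text
t: 12.3
tool_pos: [0.4638, -0.0342, 0.0585]
tool_rot: [-89.7, -0.3, -69.4]
contact_force: [0.4, 0.6, -1.8]
grip_width: 0.0436
```

Request:
{"fn": "carry_out", "kwargs": {"moves": [0, 0, 0, 0, 0, 0, -1, 0, 0, 0, 0, 0, 0, -1, 0, 0, 0, 0, 0, 0, -1, 0, 0, 0, 0, 0, 0, -1, 0, 0, 0, 0, 0, 0, -1]}}

```text
t: 12.72
tool_pos: [0.4608, -0.0289, 0.0565]
tool_rot: [-90.0, -0.0, -69.1]
contact_force: [-0.4, 0.8, -1.7]
grip_width: 0.0436
```

Run:
```python
from h import *
plan([.4615,-.032,.056],20.8-90)
aim([.5896,.0167,.07],20.6)
guncheck()
c=read_camera("wrist"); cv2.imwrite("pics/w4.png",c["pixels"][:,:,::-1])
```

```text
t 12.72 tcp [ 0.4608 -0.0289  0.0565] rot [-89.98  -0.   -69.13] grip 0.0436 F [-0.4  0.8 -1.7]
  turn [-0.02  0.07  0.  ] then shift [ 0.0032  0.0005 -0.0004]
spot rel. lens: ahead 0.0846, right 0.0033, below 0.0005, off-square 0.3 deg
n 495 fwd range -0.0844 0.036
  fwd -0.08 n38 down -0.0360..0.0014 jaw -0.0202
  fwd -0.06 n61 down -0.0347..0.0006 jaw -0.0207
  fwd -0.04 n43 down -0.0377..0.0001 jaw -0.0205
  fwd -0.02 n29 down -0.0369..0.0022 jaw -0.0195
  fwd 0.00 n9 down -0.0405..0.0037 jaw -0.0214
  fwd 0.02 n40 down -0.0386..0.0010 jaw -0.0199
  fwd 0.04 n16 down -0.0356..-0.0016 jaw -0.0193
```

View pics/w4.png

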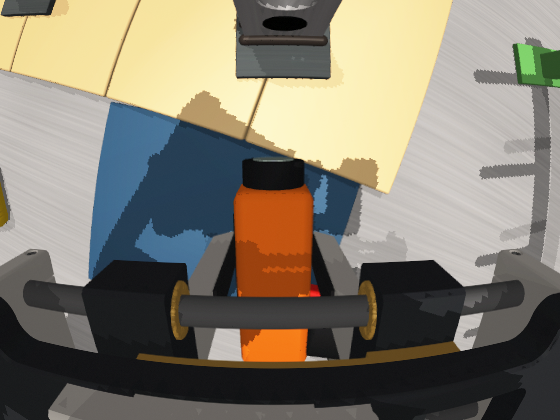

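The nose at (273,170) is in line with the third lug's spot at (283,22). I'll trim 3 mm and hold.

Request:
{"fn": "carry_out", "kwargs": {"moves": [0, 0, 0, 0.003, 0, 0, -1, 0, 0, 0, 0, 0, 0, -1, 0, 0, 0, 0, 0, 0, -1, 0, 0, 0, 0, 0, 0, -1, 0, 0, 0, 0, 0, 0, -1]}}

```text
t: 13.23
tool_pos: [0.4617, -0.0328, 0.0562]
tool_rot: [-90.0, 0.0, -69.2]
contact_force: [0.3, -0.2, -2.1]
grip_width: 0.0441
```

Request:
{"fn": "carry_out", "kwargs": {"moves": [0, 0, 0, 0, 0, 0, -1, 0, 0, 0, 0, 0, 0, -1, 0, 0, 0, 0, 0, 0, -1, 0, 0, 0, 0, 0, 0, -1, 0, 0, 0, 0, 0, 0, -1]}}

```text
t: 13.65
tool_pos: [0.4617, -0.0328, 0.0562]
tool_rot: [-90.0, 0.0, -69.2]
contact_force: [-0.1, -0.3, -1.8]
grip_width: 0.0436
```

Request:
{"fn": "carry_out", "kwargs": {"moves": [0, 0, 0, 0, 0, 0, -1, 0, 0, 0, 0, 0, 0, -1, 0, 0, 0, 0, 0, 0, -1, 0, 0, 0, 0, 0, 0, -1, 0, 0, 0, 0, 0, 0, -1]}}

```text
t: 14.07
tool_pos: [0.4618, -0.0328, 0.0563]
tool_rot: [-90.0, -0.0, -69.2]
contact_force: [-1.1, -0.0, -1.4]
grip_width: 0.0435
```

Request:
{"fn": "carry_out", "kwargs": {"moves": [0, 0, 0, 0, 0, 0, -1, 0, 0, 0, 0, 0, 0, -1, 0, 0, 0, 0, 0, 0, -1, 0, 0, 0, 0, 0, 0, -1, 0, 0, 0, 0, 0, 0, -1]}}

```text
t: 14.48
tool_pos: [0.4617, -0.0328, 0.0562]
tool_rot: [-90.0, 0.0, -69.2]
contact_force: [-0.2, -0.5, -2.8]
grip_width: 0.0435
```

Request:
{"fn": "carry_out", "kwargs": {"moves": [0, 0, 0, 0, 0, 0, -1, 0, 0, 0, 0, 0, 0, -1, 0, 0, 0, 0, 0, 0, -1, 0, 0, 0, 0, 0, 0, -1, 0, 0, 0, 0, 0, 0, -1]}}

```text
t: 14.9
tool_pos: [0.4618, -0.0327, 0.0562]
tool_rot: [-90.0, 0.0, -69.2]
contact_force: [-1.6, -0.2, -1.8]
grip_width: 0.0437
```

Request:
{"fn": "carry_out", "kwargs": {"moves": [0, 0, 0, 0, 0, 0, -1, 0, 0, 0, 0, 0, 0, -1, 0, 0, 0, 0, 0, 0, -1, 0, 0, 0, 0, 0, 0, -1, 0, 0, 0, 0, 0, 0, -1]}}

```text
t: 15.32
tool_pos: [0.4618, -0.0328, 0.0563]
tool_rot: [-90.0, -0.0, -69.2]
contact_force: [0.4, 0.1, -2.2]
grip_width: 0.0438
```

Run:
```python
from h import *
px,w,c=cloud("top"); x,y,z=w[...,0],w[...,1],w[...,2]
for nm,cx,cy in(("a",.572,.3525),("b",.588,.2475),("c",.59,.017)):
    q=(abs(x-cx)<.045)&(abs(y-cy)<.045)&(z>.1)&(z<.17);s=w[q];print(" lug",nm,len(s),rect(s[:,:2]))
aim([.5896,.0167,.07],20.6)
guncheck()
plan([.452,.035,.08],-86)
```

```text
lug a 70 (array([572.3, 352.6]), array([ 8.9, 52. ]), 6.5)
 lug b 67 (array([588.6, 247.5]), array([ 8.6, 51. ]), 6.6)
 lug c 62 (array([589.6,  16.7]), array([ 8.1, 52.2]), 20.8)
spot rel. lens: ahead 0.0851, right -0.0009, below 0.0002, off-square 0.2 deg
n 498 fwd range -0.0841 0.0352
  fwd -0.08 n33 down -0.0340..0.0010 jaw -0.0195
  fwd -0.06 n62 down -0.0344..0.0044 jaw -0.0192
  fwd -0.04 n49 down -0.0368..0.0040 jaw -0.0198
  fwd -0.02 n24 down -0.0398..0.0015 jaw -0.0197
  fwd 0.00 n11 down -0.0065..0.0026 jaw -0.0219
  fwd 0.02 n41 down -0.0371..-0.0001 jaw -0.0214
  fwd 0.04 n14 down -0.0303..-0.0022 jaw -0.0197
t 15.42 tcp [ 0.4618 -0.0327  0.0563] rot [-90.    -0.   -69.23] grip 0.0441 F [ 1.  -0.5 -1.6]
  turn [-0.   16.77  0.  ] then shift [-0.0683 -0.0237 -0.005 ]
```

All three readings were held. I'll lay the gun back on the mat.

Request:
{"fn": "carry_out", "kwargs": {"moves": [0, 6.6, 0, 0, -0.01, -0.005, -1, 0, 6.6, 0, 0, -0.01, -0.005, -1, 0, 6.6, 0, -0.01, 0, -0.005, -1, 0, 0, 0, -0.02, 0, 0, -1, 0, 0, 0, -0.02, 0, 0, -1]}}

```text
t: 15.83
tool_pos: [0.4453, 0.0135, 0.0766]
tool_rot: [-90.0, -0.0, -89.2]
contact_force: [0.3, 1.0, -1.9]
grip_width: 0.044
```

Request:
{"fn": "carry_out", "kwargs": {"moves": [0, 0, 0, -0.02, 0, 0, -1, 0, 0, 0, -0.008, 0.01, 0, -1, 0, 0, 0, 0, 0.01, 0, -1, 0, 0, 0, 0, 0.01, 0, -1, 0, 0, 0, 0, 0, 0, -1]}}

```text
t: 16.25
tool_pos: [0.442, 0.041, 0.0432]
tool_rot: [-90.3, 0.0, -89.0]
contact_force: [-0.6, -0.1, -2.2]
grip_width: 0.044
```

Run:
```python
from h import *
plan([.447,.045,.0125],-89)
```

```text
t 16.25 tcp [0.442  0.041  0.0432] rot [-9.035e+01  1.000e-02 -8.905e+01] grip 0.0440 F [-0.6 -0.1 -2.2]
  turn [ 0.35 -0.05 -0.01] then shift [-0.0039  0.0307  0.005 ]
```

Request:
{"fn": "carry_out", "kwargs": {"moves": [0, 0, 0, 0, 0.01, 0.001, -1, 0, 0, 0, 0, 0.01, 0, -1, 0, 0, 0, 0, 0.006, 0, -1, 0, 0, 0, 0, 0, 0, -1, 0, 0, 0, 0, 0, 0, -1]}}

```text
t: 16.67
tool_pos: [0.4452, 0.0413, 0.0196]
tool_rot: [-90.1, 0.0, -89.1]
contact_force: [0.8, -0.0, -1.0]
grip_width: 0.044
```

Request:
{"fn": "carry_out", "kwargs": {"moves": [0, 0, 0, 0, 0.002, 0, -1, 0, 0, 0, 0, 0.002, 0, -1, 0, 0, 0, 0, 0.002, 0, -1, 0, 0, 0, 0, 0.001, 0, -1, 0, 0, 0, 0, 0, 0, -1]}}

```text
t: 17.08
tool_pos: [0.4457, 0.0416, 0.0131]
tool_rot: [-90.0, 0.0, -89.0]
contact_force: [-0.2, -0.6, -3.2]
grip_width: 0.0438
```

Run:
```python
from h import *
plan([.447,.045,.0115],-89); guncheck()
```

```text
t 17.08 tcp [0.4457 0.0416 0.0131] rot [-90.01   0.   -89.02] grip 0.0438 F [-0.2 -0.6 -3.2]
  turn [ 0.01 -0.02 -0.  ] then shift [-0.0034  0.0016  0.0014]
n 498 fwd range -0.0836 0.0362
  fwd -0.08 n46 down -0.0364..0.0026 jaw -0.0193
  fwd -0.06 n64 down -0.0374..0.0025 jaw -0.0205
  fwd -0.04 n47 down -0.0381..-0.0009 jaw -0.0204
  fwd -0.02 n27 down -0.0397..0.0039 jaw -0.0192
  fwd 0.00 n10 down -0.0337..0.0028 jaw -0.0204
  fwd 0.02 n36 down -0.0344..0.0025 jaw -0.0202
  fwd 0.04 n12 down -0.0381..-0.0032 jaw -0.0197
```

Request:
{"fn": "carry_out", "kwargs": {"moves": [0, 0, 0, 0, 0.001, 0, -1, 0, 0, 0, 0, 0.001, 0, -1, 0, 0, 0, 0, 0, 0, -1, 0, 0, 0, 0, 0, 0, 0.2, 0, 0, 0, 0, 0, 0, 0.4]}}

```text
t: 17.55
tool_pos: [0.4462, 0.0414, 0.0115]
tool_rot: [-90.0, -0.0, -89.0]
contact_force: [-0.2, -0.2, 0.3]
grip_width: 0.0535
```

Request:
{"fn": "carry_out", "kwargs": {"moves": [0, 0, 0, 0, 0, 0, 0.7, 0, 0, 0, 0, 0, 0, 0.7, 0, 0, 0, 0, 0, 0, 0.7, 0, 0, 0, 0, 0, 0, 0.7, 0, 0, 0, 0, 0, 0, 0.7]}}

```text
t: 17.97
tool_pos: [0.4458, 0.0415, 0.0113]
tool_rot: [-90.0, 0.0, -89.0]
contact_force: [-0.1, -0.4, 0.5]
grip_width: 0.0795
```

Request:
{"fn": "carry_out", "kwargs": {"moves": [0, 0, 0, 0, -0.01, 0, 0.7, 0, 0, 0, 0, -0.02, 0, 0.7, 0, 0, 0, 0, -0.04, 0, 0.7, 0, 0, 0, 0, -0.04, 0, 0.7, 0, 0, 0, 0, -0.04, 0, 0.7]}}

```text
t: 18.38
tool_pos: [0.445, 0.0416, 0.1633]
tool_rot: [-90.0, 0.0, -89.0]
contact_force: [-0.1, 1.2, -0.2]
grip_width: 0.0798
```

```bash
cat >> h.py <<'E'
def survey():
    px,w,c=cloud("top"); x,y,z=w[...,0],w[...,1],w[...,2]
    m=((x>.45)&(x<.75)&(y>-.1)&(y<.48)&(z>.11)&(z<.17)).astype(np.uint8)
    n,lab,st,_=cv2.connectedComponentsWithStats(m)
    for i in range(1,n):
        if st[i,4]>25: s=w[lab==i]; print(" lug",st[i,4],rect(s[:,:2]),s[:,2].max().round(3))
    for nn in("top","side"):
        if nn=="side": px,w,c=cloud(nn)
        hsv=cv2.cvtColor(px,cv2.COLOR_RGB2HSV).astype(int); H,S,V=hsv[...,0],hsv[...,1],hsv[...,2]
        x,y,z=w[...,0],w[...,1],w[...,2]
        o=(x>.3)&(x<.55)&(y>-.15)&(y<.2)&(H<20)&(S>140)&(V>50)&(z>.03)&(z<.12); s=w[o]
        if len(s)>10: print(" gun",nn,len(s),rect(s[:,:2]),np.percentile(s[:,2],[5,50,95]).round(3))
E
python3 - <<'E'
from h import *
survey(); plan([.5896,.0167,.25],20.6)
px,w,c=cloud("side"); cv2.imwrite("pics/s4.png",cv2.resize(px[130:330,180:400],None,fx=3,fy=3)[:,:,::-1])
E
```

```text
lug 56 (array([589.5,  16.7]), array([ 8. , 51.7]), 21.3) 0.154
 lug 66 (array([588.5, 247.8]), array([ 8.7, 51.8]), 6.0) 0.155
 lug 65 (array([571.9, 352.8]), array([ 9. , 51.9]), 7.5) 0.157
 gun top 131 (array([380. ,  41.5]), array([33.8, 41.2]), 0.0) [0.04  0.044 0.049]
 gun side 466 (array([421.8,  33.6]), array([118.4,  65.3]), 1.7) [0.034 0.046 0.051]
t 18.48 tcp [0.452  0.041  0.1697] rot [-89.05  -0.11 -89.02] grip 0.0799 F [0.8 0.2 0.3]
  turn [  -0.54 -109.62    0.98] then shift [ 0.1203 -0.0803 -0.0711]
```

View pics/s4.png

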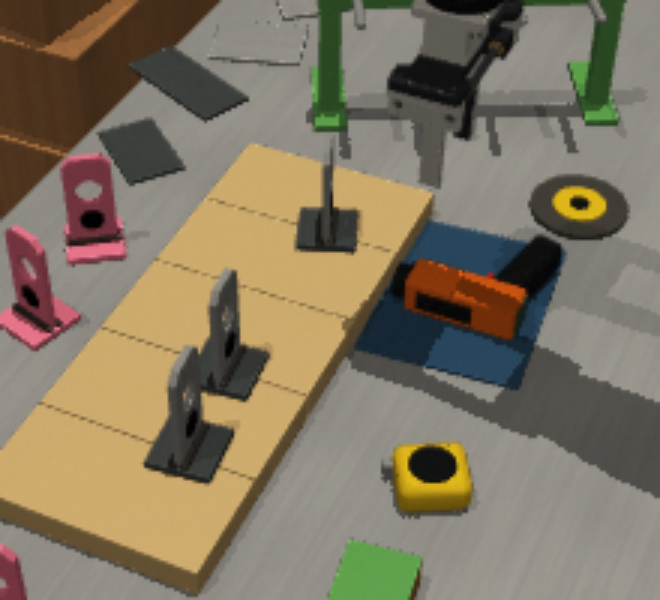

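The gun lies flat on the mat and all lugs are unmoved. Now lug c (rightmost). I'll rise and turn the jaws onto its faces.

Request:
{"fn": "carry_out", "kwargs": {"moves": [0, -6.85, 0, 0, -0.02, 0, 0.7, 0, -6.85, 0, 0, -0.02, 0, 0.7, 0, -6.85, 0, 0, -0.02, 0, 0.7, 0, -6.85, 0, 0, 0, 0, 0.7, 0, -6.85, 0, 0, 0, 0, 0.7]}}

```text
t: 18.95
tool_pos: [0.4459, 0.0415, 0.2216]
tool_rot: [-90.0, -0.0, -54.4]
contact_force: [-0.7, -0.7, 0.1]
grip_width: 0.0799
```

Request:
{"fn": "carry_out", "kwargs": {"moves": [0, -6.85, 0, 0, 0, 0, 0.7, 0, -6.85, 0, 0, 0, 0, 0.7, 0, -6.85, 0, 0, 0, 0, 0.7, 0, -6.85, 0, 0, 0, 0, 0.7, 0, -6.85, 0, 0, 0, 0, 0.7]}}

```text
t: 19.37
tool_pos: [0.4445, 0.0416, 0.2197]
tool_rot: [-90.0, 0.2, -20.2]
contact_force: [0.5, -0.4, 0.2]
grip_width: 0.0798
```

Request:
{"fn": "carry_out", "kwargs": {"moves": [0, -6.85, 0, 0, 0, 0, 0.7, 0, -6.85, 0, 0, 0, 0, 0.7, 0, -6.85, 0, 0, 0, 0, 0.7, 0, -6.85, 0, 0, 0, 0, 0.7, 0, -6.85, 0, 0, 0, 0, 0.7]}}

```text
t: 19.78
tool_pos: [0.4445, 0.0416, 0.2196]
tool_rot: [-89.9, 0.2, 14.1]
contact_force: [-0.6, 0.6, -0.2]
grip_width: 0.0794
```

Run:
```python
from h import *
plan([.5895,.0167,.20],20.8)
```

```text
t 19.78 tcp [0.4445 0.0416 0.2196] rot [-89.93   0.19  14.06] grip 0.0794 F [-0.6  0.6 -0.2]
  turn [-0.08 -6.74 -0.18] then shift [ 0.1267  0.0196 -0.0748]
```

Request:
{"fn": "carry_out", "kwargs": {"moves": [0, -6.7, 0, 0, 0, 0, 0.7, 0, 0, 0, 0.032, 0, -0.019, 0.7, 0, 0, 0, 0.035, 0.005, -0.02, 0.7, 0, 0, 0, 0.035, 0.005, -0.02, 0.7, 0, 0, 0, 0.023, 0.005, -0.015, 0.7]}}

```text
t: 20.2
tool_pos: [0.5904, 0.0154, 0.2042]
tool_rot: [-90.0, 0.1, 20.4]
contact_force: [-0.5, 0.8, -0.3]
grip_width: 0.0797
```

Request:
{"fn": "carry_out", "kwargs": {"moves": [0, 0, 0, 0, 0, 0, 0.7, 0, 0, 0, 0, 0, 0, 0.7, 0, 0, 0, 0, 0, 0, 0.7]}}

```text
t: 20.45
tool_pos: [0.5872, 0.016, 0.2048]
tool_rot: [-89.9, 0.2, 20.4]
contact_force: [0.1, -0.4, 0.7]
grip_width: 0.0797
```

Run:
```python
from h import *
plan([.5895,.0167,.125],20.8); survey()
c=read_camera("wrist"); cv2.imwrite("pics/w5.png",c["pixels"][:,:,::-1])
```

```text
t 20.45 tcp [0.5872 0.016  0.2048] rot [-89.9    0.18  20.42] grip 0.0797 F [ 0.1 -0.4  0.7]
  turn [-0.1  -0.38 -0.18] then shift [ 0.0024  0.0798 -0.0002]
 lug 65 (array([588.9, 247.6]), array([ 8.9, 50.9]), 7.3) 0.156
 lug 66 (array([572.1, 352.5]), array([ 8.3, 51.5]), 7.9) 0.156
 gun side 467 (array([423.2,  37.2]), array([120. ,  62.4]), 3.2) [0.035 0.046 0.05 ]
```

View pics/w5.png

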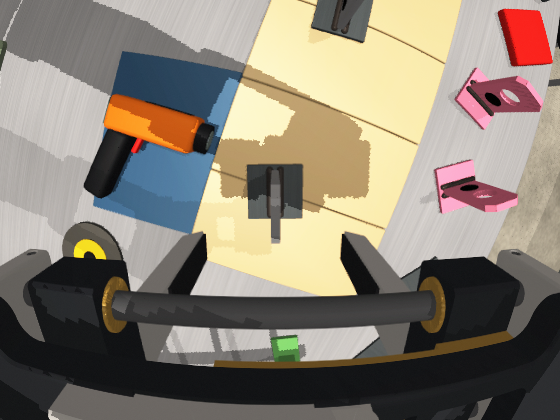

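The wrist view shows the steel lug's plate at (275,205), upright and centred between the fingers at (190,260) and (360,260). The pink look-alikes are at (490,95) and (475,185), away from the job. I'll descend and grip.

Request:
{"fn": "carry_out", "kwargs": {"moves": [0, 0, 0, 0.002, 0.03, 0, 0.7, 0, 0, 0, 0, 0.03, 0, 0.7, 0, 0, 0, 0, 0.015, 0, 0.7, 0, 0, 0, 0, 0.005, 0, 0.3, 0, 0, 0, 0, 0, 0, 0]}}

```text
t: 21.02
tool_pos: [0.5889, 0.0169, 0.1252]
tool_rot: [-89.9, 0.1, 20.4]
contact_force: [-0.2, -1.2, -0.7]
grip_width: 0.0701
```

Request:
{"fn": "carry_out", "kwargs": {"moves": [0, 0, 0, 0, 0, 0, -0.3, 0, 0, 0, 0, 0, 0, -0.6, 0, 0, 0, 0, 0, 0, -1, 0, 0, 0, 0, 0, 0, -1, 0, 0, 0, 0, 0, 0, -1]}}

```text
t: 21.43
tool_pos: [0.5913, 0.0164, 0.1273]
tool_rot: [-90.0, -0.1, 20.4]
contact_force: [0.3, 0.3, 0.6]
grip_width: 0.0367
```

Request:
{"fn": "carry_out", "kwargs": {"moves": [0, 0, 0, 0, 0, 0, -1, 0, 0, 0, 0, 0, 0, -1, 0, 0, 0, 0, 0, 0, -1, 0, 0, 0, 0, 0, 0, -1, 0, 0, 0, 0, 0, 0, -1]}}

```text
t: 21.85
tool_pos: [0.59, 0.0163, 0.1261]
tool_rot: [-90.0, 0.1, 20.4]
contact_force: [-2.1, -0.3, 1.3]
grip_width: 0.0072
```

Request:
{"fn": "carry_out", "kwargs": {"moves": [0, 0, 0, 0, 0, 0, -1, 0, 0, 0, 0, 0, 0, -1, 0, 0, 0, 0, 0, 0, -1, 0, 0, 0, 0, 0, 0, -1, 0, 0, 0, 0, 0, 0, -1]}}

```text
t: 22.27
tool_pos: [0.5905, 0.0164, 0.1262]
tool_rot: [-90.0, 0.0, 20.4]
contact_force: [-2.6, -0.4, 1.1]
grip_width: 0.0072
```

Run:
```python
from h import *
plan([.5895,.0167,.125],20.8)
```

```text
t 22.27 tcp [0.5905 0.0164 0.1262] rot [-9.000e+01  2.000e-02  2.042e+01] grip 0.0072 F [-2.6 -0.4  1.1]
  turn [-0.   -0.38 -0.02] then shift [-0.0008  0.0012  0.0006]
```

The lug is gripped (7 mm reading on an 8 mm plate). I'll lift it and turn it towards the rack.

Request:
{"fn": "carry_out", "kwargs": {"moves": [0, 0, 0, 0, -0.008, 0, -1, 0, 0, 0, 0, -0.02, 0, -1, 0, 0, 0, 0, -0.03, 0, -1, 0, 0, 0, 0, -0.016, 0, -1, 0, 5, 0, 0, 0, 0, -1]}}

```text
t: 22.68
tool_pos: [0.5936, 0.0165, 0.2047]
tool_rot: [-90.1, -0.5, 15.3]
contact_force: [2.0, -0.1, -5.4]
grip_width: 0.0075
```

Request:
{"fn": "carry_out", "kwargs": {"moves": [0, 6.5, 0, 0, 0, 0, -1, 0, 6.5, 0, 0, 0, 0, -1, 0, 6.5, 0, 0, 0, 0, -1, 0, 6.5, 0, 0, 0, 0, -1, 0, 6.5, 0, 0, 0, 0, -1]}}

```text
t: 23.1
tool_pos: [0.59, 0.0169, 0.1988]
tool_rot: [-90.0, 0.1, -17.4]
contact_force: [-0.4, 0.2, -5.5]
grip_width: 0.007
```

Request:
{"fn": "carry_out", "kwargs": {"moves": [0, 6.5, 0, 0, 0, 0, -1, 0, 6.5, 0, 0, 0, 0, -1, 0, 6.5, 0, 0, 0, 0, -1, 0, 6.5, 0, 0, 0, 0, -1, 0, 6.5, 0, 0, 0, 0, -1]}}

```text
t: 23.52
tool_pos: [0.5899, 0.0169, 0.1988]
tool_rot: [-90.1, 0.1, -49.9]
contact_force: [-0.4, 0.8, -6.6]
grip_width: 0.0074
```

Request:
{"fn": "carry_out", "kwargs": {"moves": [0, 6.5, 0, 0, 0, 0, -1, 0, 6.5, 0, 0, 0, 0, -1, 0, 0, 0, 0, 0, 0, -1]}}

```text
t: 23.77
tool_pos: [0.5899, 0.0168, 0.1988]
tool_rot: [-90.1, 0.1, -62.7]
contact_force: [0.8, 0.1, -6.1]
grip_width: 0.007
```

Run:
```python
from h import *
plan([.5387,-.1757,.195],-62.9); survey()
px,w,c=cloud("side"); cv2.imwrite("pics/s5.png",cv2.resize(px[80:280,180:400],None,fx=3,fy=3)[:,:,::-1])
```

```text
t 23.77 tcp [0.5899 0.0168 0.1988] rot [-90.09   0.1  -62.68] grip 0.0070 F [ 0.8  0.1 -6.1]
  turn [ 0.09  0.22 -0.1 ] then shift [ 0.148   0.0038 -0.1333]
 lug 65 (array([588.3, 247.4]), array([ 8.5, 51. ]), 6.3) 0.157
 lug 67 (array([571.8, 352.7]), array([ 8.3, 52. ]), 8.1) 0.156
 lug 71 (array([566.4,  10.2]), array([17.4, 59.8]), 27.4) 0.161
 gun side 470 (array([421.3,  35.1]), array([118.9,  65.7]), 0.7) [0.035 0.046 0.05 ]
```

View pics/s5.png

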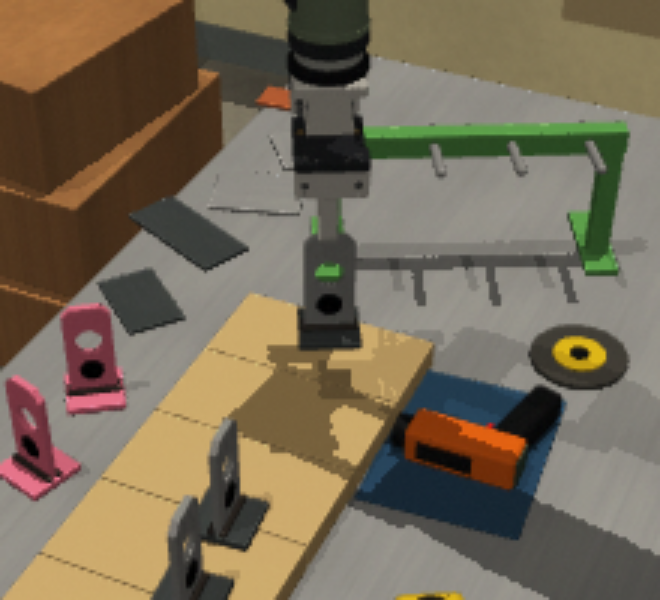

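The lug hangs upright in the grip, at about (330,290), facing the rack. I'll go to staging in front of peg 2.

Request:
{"fn": "carry_out", "kwargs": {"moves": [0, 0, 0, 0.02, 0, -0.018, -1, 0, 0, 0, 0.027, 0, -0.0245, -1, 0, 0, 0, 0.027, 0, -0.0245, -1, 0, 0, 0, 0.027, 0, -0.0245, -1, 0, 0, 0, 0.025, 0, -0.022, -1]}}

```text
t: 24.33
tool_pos: [0.5472, -0.1493, 0.2002]
tool_rot: [-90.0, -0.0, -62.5]
contact_force: [1.1, 1.5, -5.9]
grip_width: 0.0068
```

Request:
{"fn": "carry_out", "kwargs": {"moves": [0, 0, 0, 0.015, 0.002, -0.013, -1, 0, 0, 0, 0.007, 0.002, -0.0065, -1, 0, 0, 0, 0, 0, 0, -1, 0, 0, 0, 0, 0, 0, -1, 0, 0, 0, 0, 0, 0, -1]}}

```text
t: 24.75
tool_pos: [0.5409, -0.1743, 0.196]
tool_rot: [-90.0, 0.1, -62.5]
contact_force: [0.3, 1.8, -7.0]
grip_width: 0.007
```

```bash
cat >> h.py <<'E'
A=np.radians(-62.9); RX=np.array([np.cos(A),np.sin(A),0]); RY=np.array([-RX[1],RX[0],0]); RB=np.array([.557,-.309,0])
def peg(i): return RB-.052*RX+{1:.135,2:.045,3:-.045,4:-.135}[i]*RY+[0,0,.171]
def relpeg(i,dz=.0192):
    "eye estimate (TCP - dz) relative to peg i"
    t,r=tool(); d=t-[0,0,dz]-peg(i); x=d@RX
    print("eye rel peg%d: x %.4f y %.4f z %.4f ; peg axis height there %.4f -> eye below axis %.4f ; yaw err %.1f"%(i,x,d@RY,d[2],-x*np.tan(np.radians(8)),-x*np.tan(np.radians(8))-d[2],sense()["tool_rot"][2]+62.9))
E
python3 - <<'E'
from h import *
relpeg(2); plan([*(peg(2)-.065*RX)[:2],.195],-62.9)
c=read_camera("wrist"); cv2.imwrite("pics/w6.png",c["pixels"][:,:,::-1])
px,w,c=cloud("side"); cv2.imwrite("pics/s6.png",cv2.resize(px[80:230,230:430],None,fx=4,fy=4)[:,:,::-1])
E
```

```text
eye rel peg2: x -0.0752 y 0.0021 z 0.0058 ; peg axis height there 0.0106 -> eye below axis 0.0047 ; yaw err 0.4
t 24.75 tcp [ 0.5409 -0.1743  0.196 ] rot [-89.96   0.11 -62.48] grip 0.0070 F [ 0.3  1.8 -7. ]
  turn [-0.04  0.42 -0.11] then shift [ 0.0102  0.001  -0.0021]
```

View pics/w6.png

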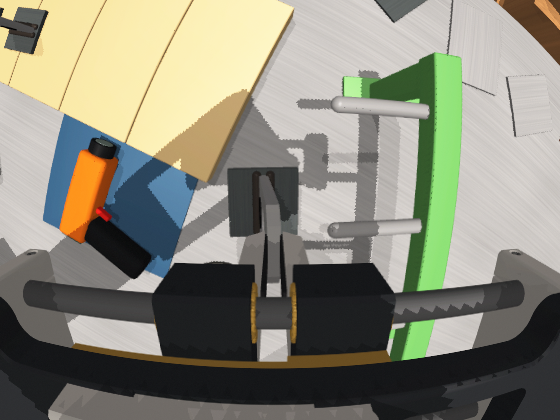

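View pics/s6.png

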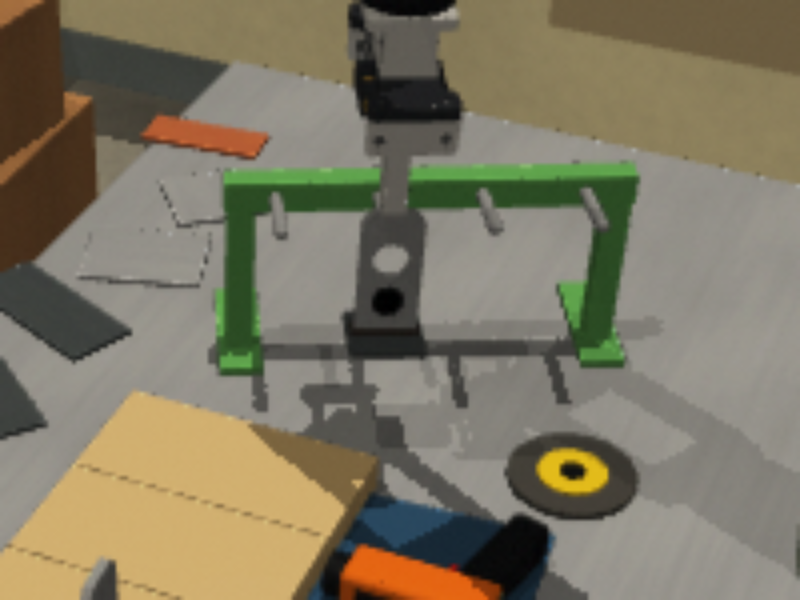

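The side view shows the lug's eye at (390,258) in front of peg 2, which it hides. I'll overlay the predicted eye and peg to verify the in-hand offset.

```bash
cat >> h.py <<'E'
def overlay(i,name,u0,v0,u1,v1,dz=.0192,f=5):
    c=read_camera("side"); t,r=tool(); px=c["pixels"].copy()
    b=cv2.resize(px[v0:v1,u0:u1],None,fx=f,fy=f,interpolation=cv2.INTER_CUBIC)
    def d(P,col):
        q=(proj(c,P)-[u0,v0]+.5)*f
        cv2.polylines(b,[np.round(q).astype(int)],False,col,1)
    th=np.linspace(0,2*np.pi,40)[:,None]; Z=np.array([0,0,1.])
    xt=r.apply([1,0,0]); yt=np.cross(Z,xt)
    e=t-[0,0,dz]
    s=-1 # face toward side camera (outer)
    d(e+s*.004*xt+.015*(np.cos(th)*yt+np.sin(th)*Z),(255,0,0))
    d(np.array([e+s*.004*xt+.026*yt-Z*.067,e+s*.004*xt+.026*yt+Z*.035,e+s*.004*xt-.026*yt+Z*.035,e+s*.004*xt-.026*yt-Z*.067]),(255,0,0))
    for k in (1,2,3,4):
        ax=-RX*np.cos(np.radians(8))+Z*np.sin(np.radians(8)); p=peg(k)
        for w in(-1,1): d(np.array([p-.0395*ax+w*.006*RY,p+.039*ax+w*.006*RY]),(255,0,255))
    cv2.imwrite(name,b[:,:,::-1])
E
python3 -c "
from h import *
overlay(2,'pics/o1.png',280,105,400,205)"
```

```text
(no output)
```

View pics/o1.png

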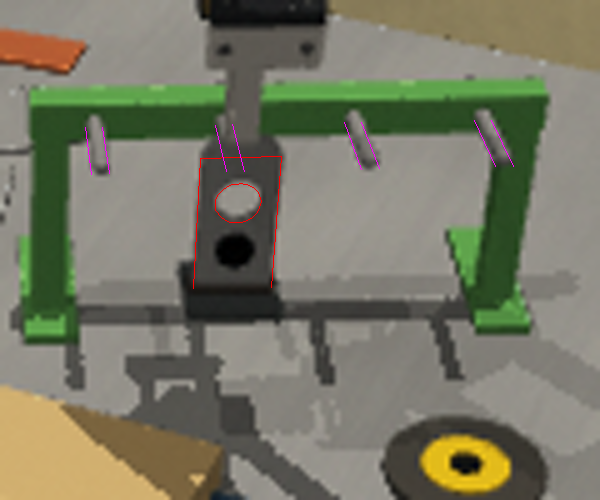

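The overlay matches the eye and pegs to about 1 mm. I'll insert slowly.

Request:
{"fn": "carry_out", "kwargs": {"moves": [0, 0.4, 0, 0.008, 0, -0.002, -1, 0, 0, 0, 0.01, 0, 0, -1, 0, 0, 0, 0.01, 0, 0, -1, 0, 0, 0, 0.01, 0.001, 0, -1, 0, 0, 0, 0.01, 0.001, 0, -1]}}

```text
t: 25.32
tool_pos: [0.5616, -0.2212, 0.1943]
tool_rot: [-90.0, -0.0, -63.0]
contact_force: [-0.1, 0.4, -5.8]
grip_width: 0.0071
```

Request:
{"fn": "carry_out", "kwargs": {"moves": [0, 0, 0, 0.008, 0.001, 0, -1, 0, 0, 0, 0.006, 0.001, 0, -1, 0, 0, 0, 0, 0, 0, -1, 0, 0, 0, 0, 0, 0, -1]}}

```text
t: 25.65
tool_pos: [0.5671, -0.2326, 0.1918]
tool_rot: [-90.0, 0.1, -63.0]
contact_force: [-0.4, 0.7, -7.0]
grip_width: 0.0065
```

```bash
python3 -c "
from h import *
relpeg(2);plan([*(peg(2)-.012*RX)[:2],.185],-62.9)
overlay(2,'pics/o2.png',280,105,400,205)
c=read_camera('wrist'); cv2.imwrite('pics/w7.png',c['pixels'][:,:,::-1])"
```

```text
eye rel peg2: x -0.0114 y -0.0012 z 0.0016 ; peg axis height there 0.0016 -> eye below axis -0.0000 ; yaw err -0.1
t 25.65 tcp [ 0.5671 -0.2326  0.1918] rot [-9.002e+01  5.000e-02 -6.302e+01] grip 0.0065 F [-0.4  0.7 -7. ]
  turn [ 0.02 -0.12 -0.05] then shift [-0.0006  0.0068  0.0012]
```

View pics/o2.png

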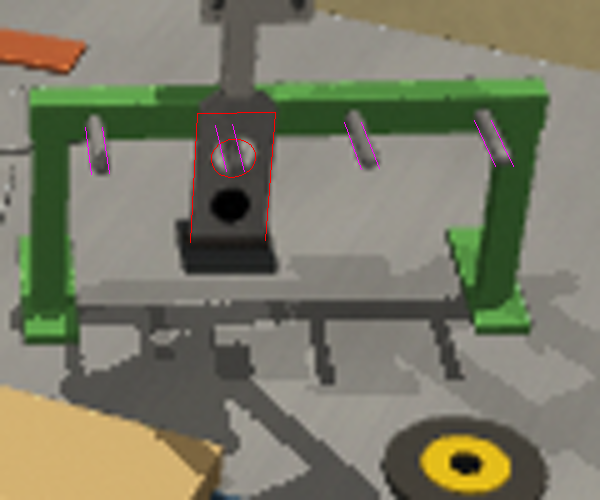

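View pics/w7.png

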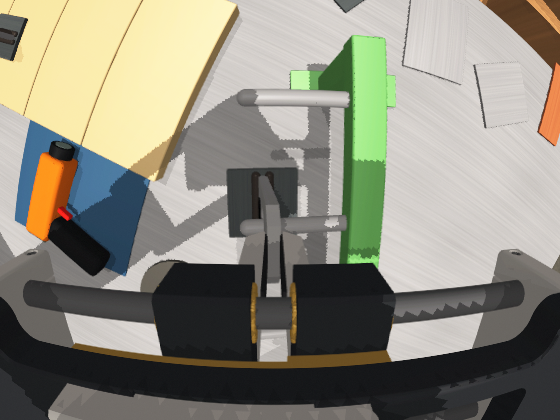

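The peg (wrist view (295,225)) now passes through the eye. No contact force yet. I'll lower 9 mm onto the peg.

Request:
{"fn": "carry_out", "kwargs": {"moves": [0, 0, 0, 0, 0.003, 0.001, -1, 0, 0, 0, 0, 0.003, 0, -1, 0, 0, 0, 0, 0.001, 0, -1, 0, 0, 0, 0, 0.001, 0, -1, 0, 0, 0, 0, 0, 0, -1]}}

```text
t: 26.17
tool_pos: [0.5677, -0.2314, 0.1838]
tool_rot: [-90.0, 0.0, -63.0]
contact_force: [-0.5, 0.3, -6.2]
grip_width: 0.0068
```

```bash
python3 -c "
from h import *
relpeg(2);plan([*(peg(2)-.012*RX)[:2],.185],-62.9)"
```

```text
eye rel peg2: x -0.0121 y -0.0001 z -0.0064 ; peg axis height there 0.0017 -> eye below axis 0.0081 ; yaw err -0.1
t 26.17 tcp [ 0.5677 -0.2314  0.1838] rot [-9.003e+01  4.000e-02 -6.297e+01] grip 0.0068 F [-0.5  0.3 -6.2]
  turn [ 0.03 -0.07 -0.04] then shift [ 0.0001 -0.0012  0.0001]
```

Request:
{"fn": "carry_out", "kwargs": {"moves": [0, 0, 0, 0, 0.001, 0, -1, 0, 0, 0, 0, 0.001, 0, -1, 0, 0, 0, 0, 0, 0, -1]}}

```text
t: 26.42
tool_pos: [0.5685, -0.2321, 0.1829]
tool_rot: [-90.0, -0.1, -63.0]
contact_force: [0.3, -0.1, -3.9]
grip_width: 0.0074
```

The weight is starting to transfer. I'll lower a touch more, then release with a narrow opening.

Request:
{"fn": "carry_out", "kwargs": {"moves": [0, 0, 0, 0, 0.001, 0, -1, 0, 0, 0, 0, 0, 0, -1, 0, 0, 0, 0, 0, 0, -0.7, 0, 0, 0, 0, 0, 0, -0.6, 0, 0, 0, 0, 0, 0, -0.5]}}

```text
t: 26.83
tool_pos: [0.5686, -0.2322, 0.1821]
tool_rot: [-89.9, -0.1, -63.0]
contact_force: [0.3, 0.2, 0.1]
grip_width: 0.0215
```

Request:
{"fn": "carry_out", "kwargs": {"moves": [0, 0, 0, 0, 0, 0, -0.4, 0, 0, 0, 0, 0, 0, -0.4, 0, 0, 0, 0, 0, 0, -0.4, 0, 0, 0, 0, -0.01, 0, -0.4, 0, 0, 0, 0, -0.02, 0, -0.4]}}

```text
t: 27.25
tool_pos: [0.5661, -0.2307, 0.2088]
tool_rot: [-90.2, 0.3, -63.0]
contact_force: [0.8, 0.3, -0.5]
grip_width: 0.028
```

Request:
{"fn": "carry_out", "kwargs": {"moves": [0, 0, 0, 0, -0.03, 0, -0.4, 0, 0, 0, 0, -0.03, 0, -0.4, 0, 0, 0, 0, -0.03, 0, -0.4]}}

```text
t: 27.5
tool_pos: [0.5679, -0.2317, 0.3031]
tool_rot: [-90.0, -0.0, -63.0]
contact_force: [0.5, -0.2, -0.1]
grip_width: 0.0283
```

Run:
```python
from h import *
survey()
plan([.5885,.2475,.25],7)
px,w,c=cloud("side"); cv2.imwrite("pics/s7.png",cv2.resize(px[105:205,280:400],None,fx=5,fy=5)[:,:,::-1])
```

```text
lug 62 (array([599.2, 222.1]), array([ 7.9, 51.3]), 1.9) 0.156
 lug 66 (array([571.9, 352.4]), array([ 8.4, 51.5]), 7.7) 0.156
 gun top 460 (array([422.7,  36.4]), array([118.7,  58.5]), 1.1) [0.039 0.045 0.05 ]
 gun side 468 (array([423.3,  31.6]), array([121.1,  68. ]), 0.5) [0.035 0.046 0.051]
t 27.60 tcp [ 0.5712 -0.2335  0.3095] rot [-89.57  -0.66 -62.98] grip 0.0281 F [ 0.3  0.5 -0.1]
  turn [ 3.000e-02 -6.997e+01  8.400e-01] then shift [0.0758 0.0595 0.4753]
```

View pics/s7.png

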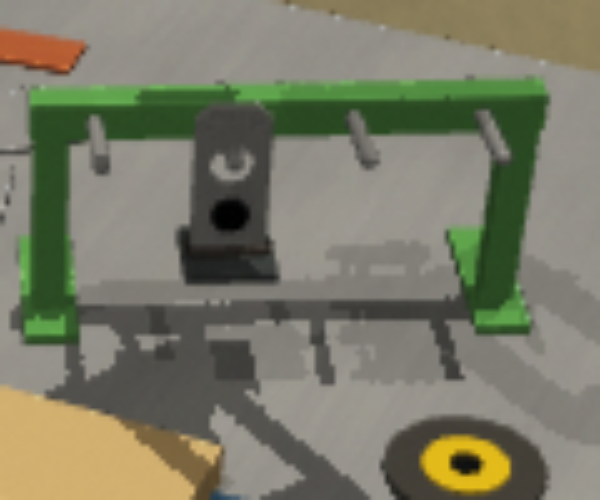

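Lug c hangs on peg 2. Lug b has been knocked aside, to (0.599, 0.222) at yaw 2°. Now I'll fetch it at its new place.

Request:
{"fn": "carry_out", "kwargs": {"moves": [0, -6.5, 0, 0, 0, 0, 0, 0, -6.5, 0, 0, 0, 0, 0, 0, -6.5, 0, 0, 0, 0, 0.3, 0, -6.5, 0, 0, 0, 0, 0.7, 0, -6.5, 0, 0, 0, 0, 0.7]}}

```text
t: 28.07
tool_pos: [0.5671, -0.2313, 0.2991]
tool_rot: [-90.0, 0.2, -30.2]
contact_force: [0.1, -0.7, 0.6]
grip_width: 0.0582
```

Request:
{"fn": "carry_out", "kwargs": {"moves": [0, -6.5, 0, 0, 0, 0, 0.7, 0, -6.5, 0, 0, 0, 0, 0.7, 0, -6.5, 0, 0, 0, 0, 0.7, 0, -6.5, 0, 0, 0, 0, 0.7, 0, -6.5, 0, 0, 0, 0, 0.7]}}

```text
t: 28.48
tool_pos: [0.5672, -0.2313, 0.2991]
tool_rot: [-89.9, 0.2, 2.3]
contact_force: [0.1, -0.2, -0.0]
grip_width: 0.0795
```

Request:
{"fn": "carry_out", "kwargs": {"moves": [0, 0, 0, 0.003, 0, 0.03, 0.7, 0, 0, 0, 0.004, 0, 0.039, 0.7, 0, 0, 0, 0.004, 0, 0.039, 0.7, 0, 0, 0, 0.004, 0, 0.039, 0.7, 0, 0, 0, 0.004, 0, 0.039, 0.7]}}

```text
t: 28.9
tool_pos: [0.5793, -0.0435, 0.2993]
tool_rot: [-89.9, 0.2, 2.0]
contact_force: [0.6, -0.1, 0.0]
grip_width: 0.0795
```

Request:
{"fn": "carry_out", "kwargs": {"moves": [0, 0, 0, 0.004, 0.01, 0.039, 0.7, 0, 0, 0, 0.004, 0.015, 0.038, 0.7, 0, 0, 0, 0.004, 0.015, 0.038, 0.7, 0, 0, 0, 0.004, 0.015, 0.038, 0.7, 0, 0, 0, 0.004, 0.015, 0.038, 0.7]}}

```text
t: 29.32
tool_pos: [0.5924, 0.1481, 0.2288]
tool_rot: [-90.0, 0.2, 2.0]
contact_force: [0.6, 0.2, 0.1]
grip_width: 0.0796
```

Run:
```python
from h import *
survey()
plan([.5992,.2221,.20],1.9)
```

```text
lug 65 (array([571.9, 352.4]), array([ 8.5, 51.8]), 8.1) 0.159
 gun top 242 (array([421.2,  28.6]), array([ 45.8, 119.5]), 80.6) [0.039 0.044 0.05 ]
 gun side 470 (array([423.5,  34.4]), array([ 64.9, 122.4]), 89.8) [0.035 0.046 0.05 ]
t 29.42 tcp [0.5899 0.1515 0.2256] rot [-89.91   0.55   2.41] grip 0.0795 F [-1.   0.8 -0.8]
  turn [-0.09  0.51 -0.55] then shift [0.0117 0.0256 0.0702]
```

Request:
{"fn": "carry_out", "kwargs": {"moves": [0, 0, 0, 0.004, 0.005, 0.03, 0.7, 0, 0, 0, 0.004, 0.01, 0.03, 0.7, 0, 0, 0, 0.002, 0.005, 0.01, 0.7, 0, 0, 0, 0, 0, 0, 0.7, 0, 0, 0, 0, 0, 0, 0.7]}}

```text
t: 29.83
tool_pos: [0.6007, 0.2155, 0.2101]
tool_rot: [-90.1, 0.1, 2.0]
contact_force: [0.4, -0.1, 0.6]
grip_width: 0.0797
```

Run:
```python
from h import *
plan([.5992,.2221,.125],1.9)
px,w,cc=cloud("side"); x,y,z=w[...,0],w[...,1],w[...,2]
q=(abs(x-.599)<.045)&(abs(y-.222)<.045)&(z>.1)&(z<.157);s=w[q];print(len(s),rect(s[:,:2]))
c=read_camera("wrist"); cv2.imwrite("pics/w8.png",c["pixels"][:,:,::-1])
```

```text
t 29.83 tcp [0.6007 0.2155 0.2101] rot [-90.09   0.13   2.04] grip 0.0797 F [ 0.4 -0.1  0.6]
  turn [ 0.09  0.14 -0.13] then shift [-0.0013  0.0851  0.0066]
157 (array([599.9, 219.5]), array([11.7, 56.2]), 0.6)
```

View pics/w8.png

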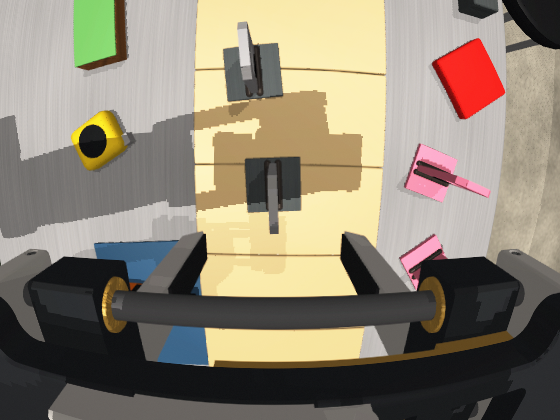

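The moved steel lug is upright at (272,190) and centred between the fingers. The pink lugs are far right at (445,175) and (425,260), and lug a is at (250,65). I'll descend.

Request:
{"fn": "carry_out", "kwargs": {"moves": [0, 0, 0, -0.001, 0.03, 0.005, 0.7, 0, 0, 0, 0, 0.03, 0, 0.7, 0, 0, 0, 0, 0.018, 0, 0.5, 0, 0, 0, 0, 0.005, 0, 0.2, 0, 0, 0, 0, 0, 0, -0.1]}}

```text
t: 30.35
tool_pos: [0.5991, 0.2198, 0.1268]
tool_rot: [-90.1, 0.2, 1.9]
contact_force: [0.0, -0.5, 0.5]
grip_width: 0.0634
```

Request:
{"fn": "carry_out", "kwargs": {"moves": [0, 0, 0, 0, 0, 0, -0.4, 0, 0, 0, 0, 0, 0, -0.7, 0, 0, 0, 0, 0, 0, -1, 0, 0, 0, 0, 0, 0, -1, 0, 0, 0, 0, 0, 0, -1]}}

```text
t: 30.77
tool_pos: [0.6008, 0.2218, 0.1295]
tool_rot: [-90.0, -0.1, 2.0]
contact_force: [-0.8, -0.2, -0.5]
grip_width: 0.0298
```

Request:
{"fn": "carry_out", "kwargs": {"moves": [0, 0, 0, 0, 0, 0, -1, 0, 0, 0, 0, 0, 0, -1, 0, 0, 0, 0, 0, 0, -1, 0, 0, 0, 0, 0, 0, -1, 0, 0, 0, 0, 0, 0, -1]}}

```text
t: 31.18
tool_pos: [0.601, 0.2217, 0.1292]
tool_rot: [-90.0, -0.1, 2.0]
contact_force: [0.0, -0.3, 0.8]
grip_width: 0.0005
```

Request:
{"fn": "carry_out", "kwargs": {"moves": [0, 0, 0, 0, 0, 0, -1, 0, 0, 0, 0, 0, 0, -1, 0, 0, 0, 0, 0, 0, -1]}}

```text
t: 31.43
tool_pos: [0.6009, 0.2217, 0.1292]
tool_rot: [-90.0, -0.1, 2.0]
contact_force: [1.0, -0.3, 4.5]
grip_width: 0.0004
```

Run:
```python
from h import *
plan([.5992,.2221,.20],1.9)
```

```text
t 31.43 tcp [0.6009 0.2217 0.1292] rot [-89.98  -0.11   2.02] grip 0.0004 F [ 1.  -0.3  4.5]
  turn [-0.02  0.12  0.11] then shift [-0.0017 -0.0708  0.0004]
```

The grip shut to 0 mm, so nothing is held. I'll look.

Run:
```python
from h import *
survey()
c=read_camera("wrist"); cv2.imwrite("pics/w9.png",c["pixels"][:,:,::-1])
px,w,c=cloud("side"); cv2.imwrite("pics/s9.png",cv2.resize(px[150:350,160:380],None,fx=3,fy=3)[:,:,::-1])
```

```text
lug 56 (array([571.6, 355.2]), array([ 8.1, 46.7]), 8.2) 0.156
 gun top 457 (array([422.6,  41.5]), array([118.7,  48.4]), 1.2) [0.039 0.045 0.049]
 gun side 474 (array([422.8,  36.3]), array([119.3,  63.6]), 3.6) [0.034 0.046 0.05 ]
```

View pics/w9.png

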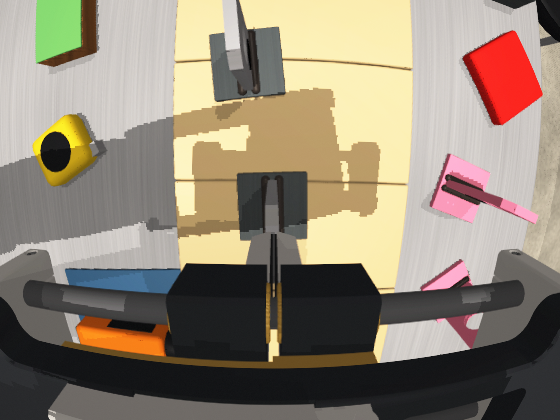

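View pics/s9.png

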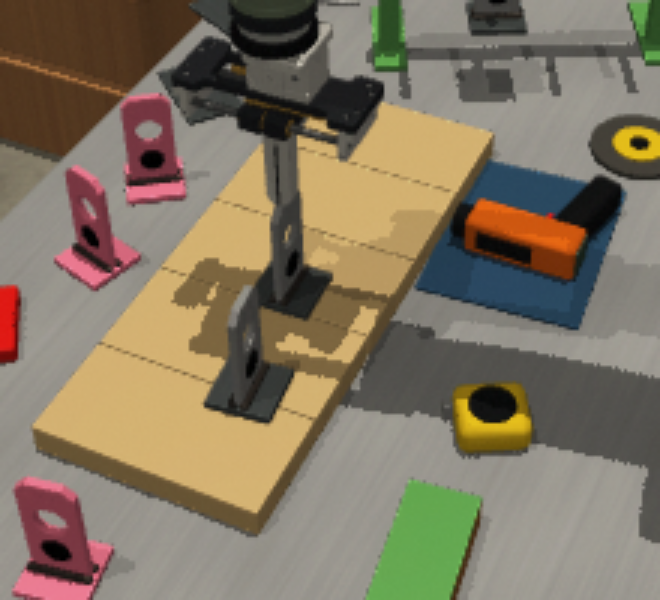

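Run:
```python
from h import *
np.set_printoptions(suppress=True,precision=4)
print(sense())
px,w,c=cloud("side"); x,y,z=w[...,0],w[...,1],w[...,2]
for a,b in((.045,.07),(.07,.09),(.09,.105),(.105,.12),(.12,.13),(.13,.14),(.14,.15),(.15,.16),(.16,.19)):
    q=(abs(x-.60)<.05)&(abs(y-.222)<.045)&(z>a)&(z<b);s=w[q]
    if len(s)>5: print(a,b,len(s),rect(s[:,:2]), s.mean(0))
cv2.imwrite("pics/s10.png",cv2.resize(px[205:265,235:285],None,fx=10,fy=10,interpolation=cv2.INTER_CUBIC)[:,:,::-1])
```

```text
{'t': 31.6333, 'qpos': array([12.519 , 22.085 , 81.6656, -0.0036, 76.1319, 10.5015]), 'qvel': array([ 0.0794,  0.095 ,  0.0345, -0.0907, -0.0696,  0.041 ]), 'joint_efforts': array([  0.2888, -40.3045, -24.4169,   0.1762,   0.3748,   0.0004]), 'tool_pos': array([0.601 , 0.2217, 0.1291]), 'tool_rot': array([-89.982 ,  -0.1161,   2.0183]), 'contact_force': array([ 1.2532, -0.2316,  5.3256]), 'ft_torque': array([-0.0179, -0.329 , -0.0032]), 'grip_width': 0.0003698747783157657}
0.045 0.07 93 (array([590.4, 219.3]), array([52.8, 61.5]), 28.5) [0.5958 0.2236 0.054 ]
0.07 0.09 53 (array([597.9, 218.8]), array([56.4,  8.1]), 87.6) [0.5977 0.2237 0.0806]
0.09 0.105 49 (array([599.9, 218.5]), array([ 9.7, 58.7]), 3.8) [0.5993 0.2182 0.097 ]
0.105 0.12 32 (array([599. , 218.3]), array([ 8.2, 57.2]), 0.3) [0.5984 0.2246 0.1135]
0.12 0.13 27 (array([597.6, 219.1]), array([55.2,  7.6]), 85.9) [0.5986 0.2231 0.1252]
0.13 0.14 25 (array([598. , 220.3]), array([50. ,  8.3]), 85.0) [0.5985 0.2251 0.1345]
0.14 0.15 30 (array([600.3, 220.6]), array([10. , 50.6]), 2.1) [0.5983 0.2286 0.1445]
0.15 0.16 18 (array([597.6, 226.7]), array([21.8, 14.9]), 47.0) [0.6002 0.2306 0.1543]
0.16 0.19 86 (array([595.1, 226.8]), array([30.9, 21.9]), 45.0) [0.5981 0.2272 0.1756]
```

View pics/s10.png

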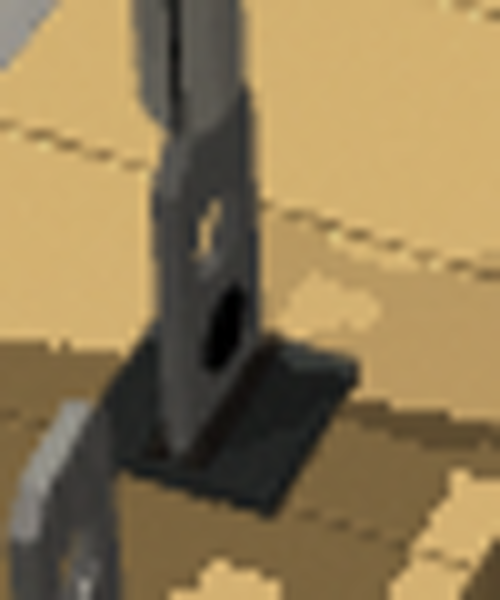

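Run:
```python
from h import *
t,r=tool(); c=read_camera("side"); px=c["pixels"]
b=cv2.resize(px[195:265,225:295],None,fx=8,fy=8,interpolation=cv2.INTER_CUBIC)
for P,col in ((t,(255,0,0)),(t-r.apply([0,.0188,0]),(0,255,0)),(np.array([.599,.222,.152]),(0,0,255)),(t+r.apply([0,0,.008]),(255,255,0)),(t-r.apply([0,0,.008]),(255,255,0))):
    q=((proj(c,P)[0]-[225,195]+.5)*8).astype(int); cv2.circle(b,tuple(map(int,q)),4,col,-1); print(q)
cv2.imwrite("pics/s11.png",b[:,:,::-1])
```

```text
[238 230]
[236 190]
[240 183]
[228 243]
[248 216]
```

View pics/s11.png

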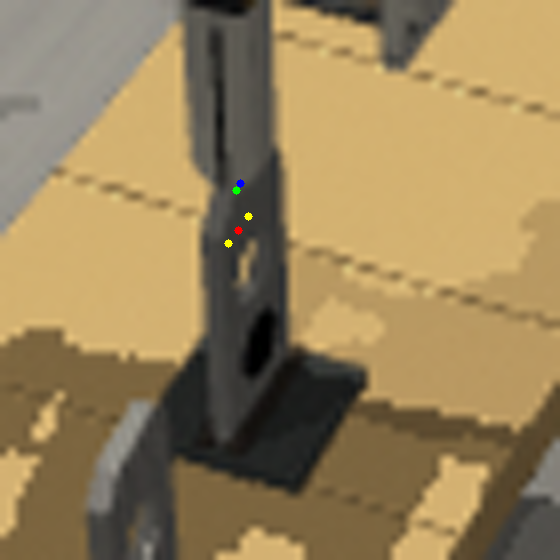

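Run:
```python
from h import *
c=read_camera("wrist"); px=c["pixels"]; d=c["depth"]
cv2.imwrite("pics/w11.png",cv2.resize(px[160:270,220:330],None,fx=5,fy=5,interpolation=cv2.INTER_CUBIC)[:,:,::-1])
for v in range(176,262,6): print(v,[int(1000*d[v,u]) for u in range(250,300,4)])
print(sense()["grip_width"])
a=cv2.imread("pics/w7.png"); cv2.imwrite("pics/w7z.png",cv2.resize(a[160:270,220:330],None,fx=5,fy=5,interpolation=cv2.INTER_CUBIC))
```

```text
176 [292, 292, 293, 294, 290, 292, 292, 291, 292, 293, 292, 292, 293]
182 [295, 294, 294, 290, 287, 277, 275, 289, 290, 294, 294, 293, 295]
188 [294, 296, 294, 291, 290, 0, 249, 291, 291, 295, 295, 295, 295]
194 [296, 297, 298, 292, 226, 226, 226, 290, 291, 296, 296, 296, 296]
200 [297, 298, 298, 296, 207, 207, 206, 295, 294, 298, 297, 298, 297]
206 [300, 300, 299, 297, 194, 194, 193, 194, 295, 299, 299, 299, 299]
212 [302, 300, 300, 297, 192, 192, 192, 191, 296, 301, 299, 301, 300]
218 [303, 302, 301, 302, 189, 189, 188, 189, 298, 301, 302, 301, 302]
224 [303, 302, 303, 303, 186, 186, 186, 186, 300, 303, 303, 304, 303]
230 [304, 306, 304, 305, 188, 187, 186, 188, 300, 304, 305, 305, 305]
236 [307, 180, 178, 179, 179, 179, 183, 178, 179, 179, 179, 179, 305]
242 [315, 170, 169, 169, 168, 170, 173, 169, 169, 170, 168, 170, 314]
248 [161, 162, 160, 162, 160, 161, 165, 160, 161, 161, 161, 162, 162]
254 [153, 152, 154, 152, 152, 157, 157, 153, 152, 153, 152, 153, 153]
260 [145, 147, 147, 145, 146, 150, 150, 147, 145, 146, 145, 146, 145]
0.0005433404341226713
```

View pics/w11.png

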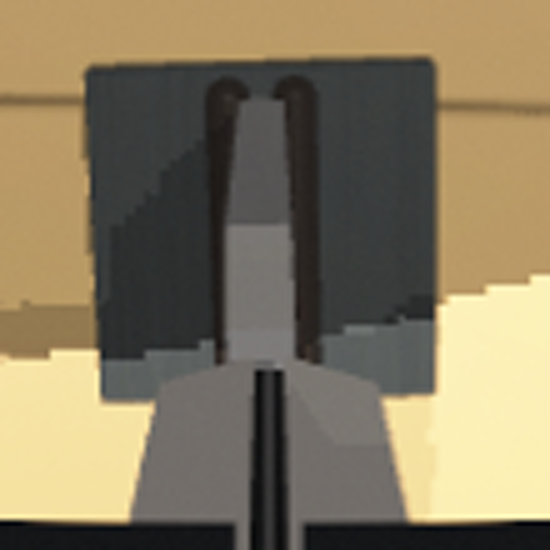

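View pics/w7z.png

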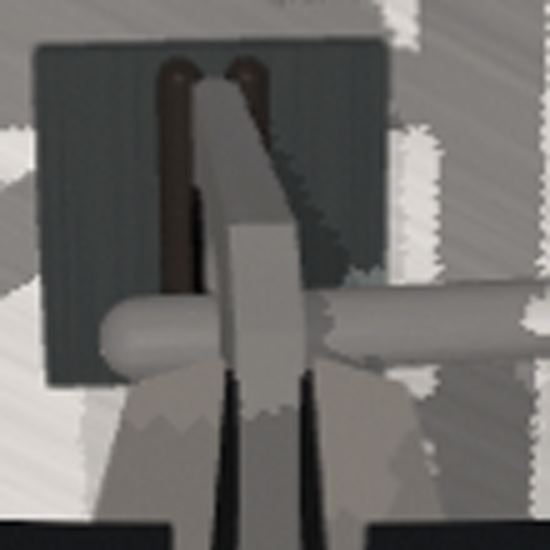

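The wrist depth explains it. The visible fingertips end about 25 mm above the reported TCP, at the plate's top edge (0.152 m), so the jaws closed over the top of the plate. On lug c the grip only just caught the top edge. I'll go up, reopen and grip 20 mm lower (reported z about 0.107).

Request:
{"fn": "carry_out", "kwargs": {"moves": [0, 0, 0, 0, -0.015, 0, -1, 0, 0, 0, 0, -0.015, 0, 0, 0, 0, 0, 0, 0, 0, 0.4, 0, 0, 0, 0, 0, 0, 0.7, 0, 0, 0, 0, 0, 0, 0.7]}}

```text
t: 32.2
tool_pos: [0.599, 0.2214, 0.1567]
tool_rot: [-90.0, 0.2, 2.0]
contact_force: [0.3, -0.9, -0.3]
grip_width: 0.0237
```

Request:
{"fn": "carry_out", "kwargs": {"moves": [0, 0, 0, 0, 0, 0, 0.7, 0, 0, 0, 0, 0, 0, 0.7, 0, 0, 0, 0, 0, 0, 0.7, 0, 0, 0, 0, 0, 0, 0.7, 0, 0, 0, 0, 0, 0, 0.7]}}

```text
t: 32.62
tool_pos: [0.5999, 0.2216, 0.1579]
tool_rot: [-90.0, 0.0, 2.0]
contact_force: [-0.5, -0.8, -0.1]
grip_width: 0.0564
```

Run:
```python
from h import *
px,w,cc=cloud("side"); x,y,z=w[...,0],w[...,1],w[...,2]
q=(abs(x-.599)<.045)&(abs(y-.222)<.045)&(z>.08)&(z<.157);s=w[q];print(len(s),rect(s[:,:2]))
plan([.599,.2215,.107],1.9)
c=read_camera("wrist"); d=c["depth"]; cv2.imwrite("pics/w12.png",c["pixels"][:,:,::-1])
# fingertip location in tool frame from wrist depth
K=c["mtx"];T=c["tool_from_camera"]; v,u=np.mgrid[0:420,0:560]
dx,dy=u-K[0,2],v-K[1,2]; rr=np.hypot(dx,dy)/K[0,0]; k=np.tan(rr)/np.maximum(rr,1e-9)/K[0,0]
P=np.stack([dx*k*d,dy*k*d,d],-1)@T[:3,:3].T+T[:3,3]
m=(d>0)&(abs(P[...,2])<.02)&(abs(P[...,0])<.075)&(P[...,1]<.02)&(P[...,1]>-.09)
s=P[m]; print(len(s),"max y of finger points",np.percentile(s[:,1],[50,95,100]))
```

```text
227 (array([600.3, 218.9]), array([12.9, 58.5]), 5.6)
t 32.67 tcp [0.6    0.2216 0.1581] rot [-9.00e+01  2.00e-02  2.02e+00] grip 0.0607 F [-0.1 -1.  -0.2]
  turn [ 0.    0.12 -0.02] then shift [-0.001   0.0511 -0.    ]
4658 max y of finger points [-0.05938336  0.00614552  0.01294835]
```

View pics/w12.png

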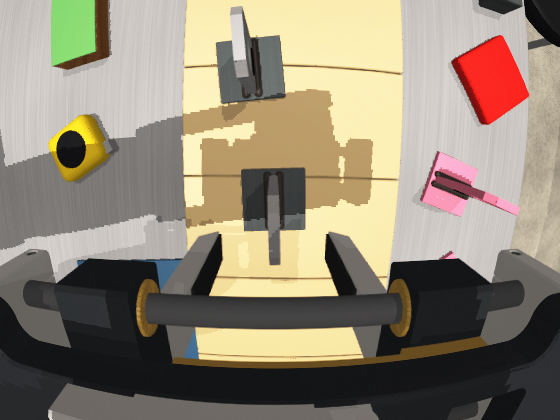

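Request:
{"fn": "carry_out", "kwargs": {"moves": [0, 0, 0, -0.001, 0.02, 0, 0.7, 0, 0, 0, 0, 0.02, 0, 0.5, 0, 0, 0, 0, 0.01, 0, 0.3, 0, 0, 0, 0, 0, 0, 0, 0, 0, 0, 0, 0, 0, -0.3]}}

```text
t: 33.13
tool_pos: [0.5986, 0.2214, 0.1077]
tool_rot: [-90.0, 0.1, 2.0]
contact_force: [-0.1, 0.4, 0.5]
grip_width: 0.0538
```

Request:
{"fn": "carry_out", "kwargs": {"moves": [0, 0, 0, 0, 0, 0, -0.5, 0, 0, 0, 0, 0, 0, -0.8, 0, 0, 0, 0, 0, 0, -1, 0, 0, 0, 0, 0, 0, -1, 0, 0, 0, 0, 0, 0, -1]}}

```text
t: 33.55
tool_pos: [0.5995, 0.2216, 0.1089]
tool_rot: [-90.0, -0.1, 2.0]
contact_force: [0.6, -0.0, -1.3]
grip_width: 0.0205
```

Request:
{"fn": "carry_out", "kwargs": {"moves": [0, 0, 0, 0, 0, 0, -1, 0, 0, 0, 0, 0, 0, -1, 0, 0, 0, 0, 0, 0, -1, 0, 0, 0, 0, 0, 0, -1, 0, 0, 0, 0, 0, 0, -1]}}

```text
t: 33.97
tool_pos: [0.5995, 0.2216, 0.1084]
tool_rot: [-90.0, -0.0, 2.0]
contact_force: [1.1, 1.0, 1.2]
grip_width: 0.008
```

Run:
```python
from h import *
plan([.5992,.2221,.18],1.9)
c=read_camera("wrist"); cv2.imwrite("pics/w13.png",cv2.resize(c["pixels"][160:270,220:330],None,fx=5,fy=5)[:,:,::-1])
c=read_camera("side"); cv2.imwrite("pics/s13.png",cv2.resize(c["pixels"][195:265,225:295],None,fx=8,fy=8)[:,:,::-1])
```

```text
t 33.97 tcp [0.5995 0.2216 0.1084] rot [-8.999e+01 -4.000e-02  2.020e+00] grip 0.0080 F [1.1 1.  1.2]
  turn [-0.01  0.12  0.04] then shift [-0.0002 -0.0716  0.0005]
```

View pics/w13.png

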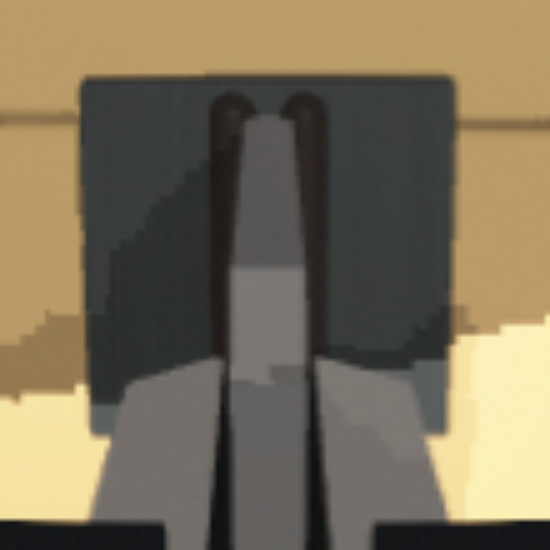

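View pics/s13.png

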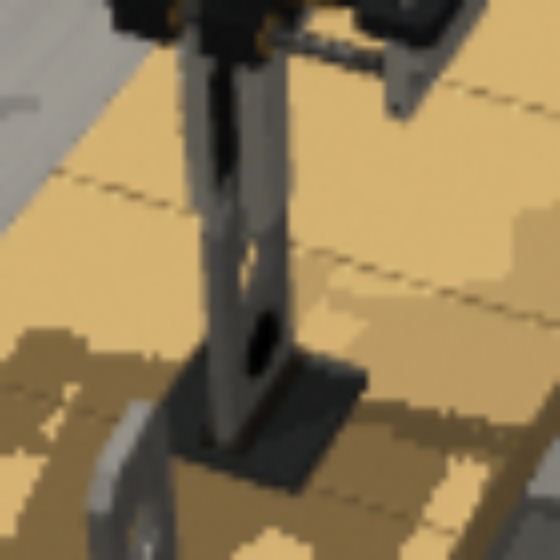

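Firm grip at 8.0 mm. I'll lift, turn to the rack yaw and go to staging for peg 3.

Request:
{"fn": "carry_out", "kwargs": {"moves": [0, 0, 0, 0, -0.008, 0, -1, 0, 0, 0, 0, -0.02, 0, -1, 0, 6.5, 0, 0, -0.03, 0, -1, 0, 6.5, 0, 0, -0.014, 0, -1, 0, 6.5, 0, 0, 0, 0, -1]}}

```text
t: 34.48
tool_pos: [0.6009, 0.2221, 0.1842]
tool_rot: [-89.8, -0.3, -17.8]
contact_force: [1.1, -0.6, -4.2]
grip_width: 0.0081
```

Request:
{"fn": "carry_out", "kwargs": {"moves": [0, 6.5, 0, 0, 0, 0, -1, 0, 6.5, 0, 0, 0, 0, -1, 0, 6.5, 0, 0, 0, 0, -1, 0, 6.5, 0, 0, 0, 0, -1, 0, 6.5, 0, 0, 0, 0, -1]}}

```text
t: 34.9
tool_pos: [0.597, 0.2212, 0.1781]
tool_rot: [-90.3, 0.2, -50.3]
contact_force: [-0.8, -0.6, -5.7]
grip_width: 0.0077
```

Request:
{"fn": "carry_out", "kwargs": {"moves": [0, 6.5, 0, 0, 0, 0, -1, 0, 6.4, 0, 0, 0, 0, -1, 0, 0, 0, 0, 0, 0, -1]}}

```text
t: 35.15
tool_pos: [0.5971, 0.2212, 0.1782]
tool_rot: [-90.3, 0.1, -63.0]
contact_force: [-0.0, 0.5, -6.3]
grip_width: 0.0077
```

Run:
```python
from h import *
plan([*(peg(3)-.075*RX)[:2],.178],-62.9); relpeg(3,.0014); survey()
```

```text
t 35.15 tcp [0.5971 0.2212 0.1782] rot [-9.029e+01  8.000e-02 -6.298e+01] grip 0.0077 F [-0.   0.5 -6.3]
  turn [ 0.29 -0.08 -0.08] then shift [ 3.267e-01  2.000e-04 -3.223e-01]
eye rel peg3: x -0.4017 y 0.3223 z 0.0058 ; peg axis height there 0.0565 -> eye below axis 0.0507 ; yaw err -0.1
 lug 69 (array([578.9, 221.2]), array([35.1, 52.4]), 28.6) 0.168
 lug 45 (array([571. , 359.5]), array([ 8.5, 36.8]), 7.5) 0.156
 gun top 462 (array([422.8,  34.8]), array([118.8,  61.7]), 1.0) [0.039 0.044 0.049]
 gun side 466 (array([422.9,  36.7]), array([119.9,  60.7]), 3.8) [0.035 0.046 0.051]
```

Request:
{"fn": "carry_out", "kwargs": {"moves": [0, 0, 0, 0.02, 0, -0.02, -1, 0, 0, 0, 0.027, 0, -0.027, -1, 0, 0, 0, 0.028, 0, -0.028, -1, 0, 0, 0, 0.028, 0, -0.028, -1, 0, 0, 0, 0.028, 0, -0.028, -1]}}

```text
t: 35.67
tool_pos: [0.5407, 0.044, 0.1798]
tool_rot: [-90.1, 0.0, -62.7]
contact_force: [1.2, 0.1, -7.0]
grip_width: 0.0076
```

Request:
{"fn": "carry_out", "kwargs": {"moves": [0, 0, 0, 0.028, 0, -0.028, -1, 0, 0, 0, 0.028, 0, -0.028, -1, 0, 0, 0, 0.028, 0, -0.028, -1, 0, 0, 0, 0.028, 0, -0.028, -1, 0, 0, 0, 0.028, 0, -0.028, -1]}}

```text
t: 36.08
tool_pos: [0.48, -0.1445, 0.1802]
tool_rot: [-90.0, 0.0, -62.7]
contact_force: [1.3, 0.8, -6.5]
grip_width: 0.0077
```

Request:
{"fn": "carry_out", "kwargs": {"moves": [0, 0, 0, 0.028, 0, -0.027, -1, 0, 0, 0, 0.018, 0, -0.016, -1, 0, 0, 0, 0.01, 0, -0.009, -1, 0, 0, 0, 0, 0, 0, -1, 0, 0, 0, 0, 0, 0, -1]}}

```text
t: 36.5
tool_pos: [0.46, -0.217, 0.18]
tool_rot: [-90.0, 0.1, -62.9]
contact_force: [0.2, -0.2, -6.0]
grip_width: 0.0076
```

Run:
```python
from h import *
relpeg(3,.0014); plan([*(peg(3)-.075*RX)[:2],.178],-62.9)
overlay(3,'pics/o3.png',280,105,400,205,.0014)
```

```text
eye rel peg3: x -0.0741 y 0.0006 z 0.0076 ; peg axis height there 0.0104 -> eye below axis 0.0028 ; yaw err -0.0
t 36.50 tcp [ 0.46  -0.217  0.18 ] rot [-9.00e+01  8.00e-02 -6.29e+01] grip 0.0076 F [ 0.2 -0.2 -6. ]
  turn [-0.   -0.   -0.08] then shift [-0.0009  0.002  -0.0006]
```

View pics/o3.png

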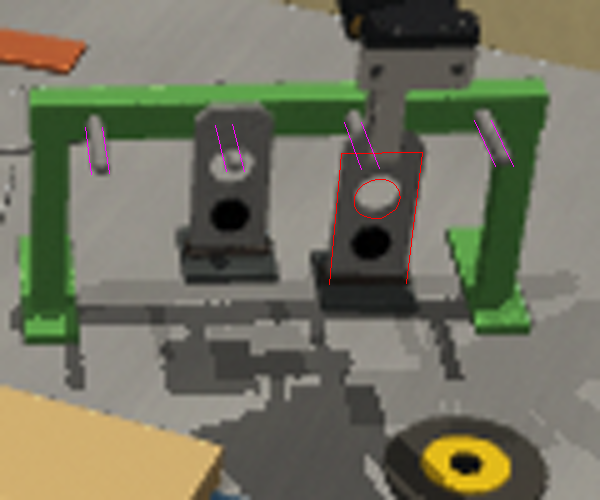

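Lug c still hangs on peg 2 with its eye at (231,163). The held lug's eye at (377,196) matches the overlay. I'll insert onto peg 3.

Request:
{"fn": "carry_out", "kwargs": {"moves": [0, 0, 0, 0.008, 0.001, -0.0005, -1, 0, 0, 0, 0.01, 0.001, 0, -1, 0, 0, 0, 0.01, 0.001, 0, -1, 0, 0, 0, 0.01, 0.001, 0, -1, 0, 0, 0, 0.01, 0.001, 0, -1]}}

```text
t: 36.97
tool_pos: [0.4829, -0.2606, 0.175]
tool_rot: [-90.0, -0.0, -62.8]
contact_force: [0.2, -0.1, -6.9]
grip_width: 0.0079
```

Request:
{"fn": "carry_out", "kwargs": {"moves": [0, 0, 0, 0.008, 0.001, 0, -1, 0, 0, 0, 0.006, 0, 0, -1, 0, 0, 0, 0, 0, 0, -1, 0, 0, 0, 0, 0, 0, -1]}}

```text
t: 37.3
tool_pos: [0.4885, -0.2723, 0.174]
tool_rot: [-90.0, 0.1, -62.9]
contact_force: [-0.7, 0.8, -6.7]
grip_width: 0.0076
```

Run:
```python
from h import *
relpeg(3,.0014); plan([*(peg(3)-.012*RX)[:2],.178],-62.9)
overlay(3,'pics/o4.png',280,105,400,205,.0014)
```

```text
eye rel peg3: x -0.0119 y 0.0007 z 0.0016 ; peg axis height there 0.0017 -> eye below axis 0.0001 ; yaw err -0.0
t 37.30 tcp [ 0.4885 -0.2723  0.174 ] rot [-9.001e+01  5.000e-02 -6.291e+01] grip 0.0076 F [-0.7  0.8 -6.7]
  turn [ 0.01 -0.01 -0.05] then shift [-0.0001 -0.004  -0.0007]
```

View pics/o4.png

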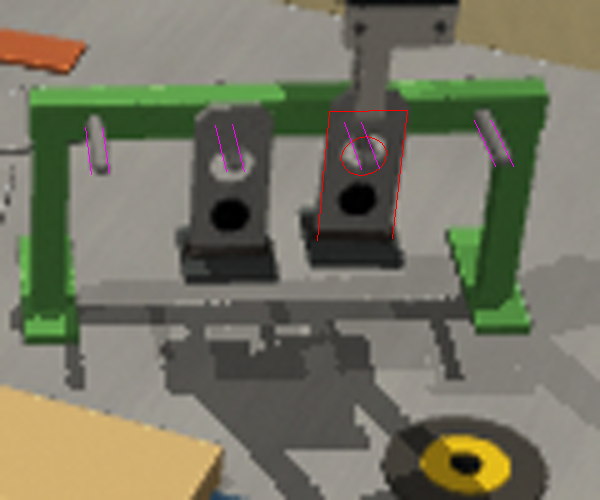

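The peg is through the eye at (362,153). I'll lower.

Request:
{"fn": "carry_out", "kwargs": {"moves": [0, 0, 0, 0, 0.003, 0, -1, 0, 0, 0, 0, 0.003, 0, -1, 0, 0, 0, 0, 0.002, 0, -1, 0, 0, 0, 0, 0.001, 0, -1, 0, 0, 0, 0, 0, 0, -1]}}

```text
t: 37.77
tool_pos: [0.4884, -0.2718, 0.1655]
tool_rot: [-90.0, 0.0, -62.9]
contact_force: [-1.1, 1.0, -3.7]
grip_width: 0.0079
```

Request:
{"fn": "carry_out", "kwargs": {"moves": [0, 0, 0, 0, 0.001, 0, -1, 0, 0, 0, 0, 0, 0, -1]}}

```text
t: 37.93
tool_pos: [0.4886, -0.272, 0.1652]
tool_rot: [-90.0, -0.0, -62.9]
contact_force: [-2.2, 2.1, -0.1]
grip_width: 0.0078
```

The weight is now on the peg. I'll release with a narrow opening and go up.

Request:
{"fn": "carry_out", "kwargs": {"moves": [0, 0, 0, 0, 0, 0, -0.8, 0, 0, 0, 0, 0, 0, -0.7, 0, 0, 0, 0, 0, 0, -0.6, 0, 0, 0, 0, 0, 0, -0.5, 0, 0, 0, 0, 0, 0, -0.4]}}

```text
t: 38.35
tool_pos: [0.4889, -0.2725, 0.1646]
tool_rot: [-90.0, -0.1, -62.9]
contact_force: [-0.3, -0.9, 0.2]
grip_width: 0.0261
```

Request:
{"fn": "carry_out", "kwargs": {"moves": [0, 0, 0, 0, 0, 0, -0.4, 0, 0, 0, 0, 0, 0, -0.4, 0, 0, 0, 0, -0.01, 0, -0.4, 0, 0, 0, 0, -0.02, 0, -0.4, 0, 0, 0, 0, -0.03, 0, -0.4]}}

```text
t: 38.77
tool_pos: [0.4867, -0.2708, 0.2223]
tool_rot: [-90.2, 0.3, -62.9]
contact_force: [0.6, -1.4, -0.5]
grip_width: 0.0281
```

Request:
{"fn": "carry_out", "kwargs": {"moves": [0, 0, 0, 0, -0.03, 0, -0.4, 0, 0, 0, 0, -0.03, 0, -0.4, 0, -6, 0, 0, -0.02, 0, -0.4, 0, -6, 0, 0, 0, 0, 0, 0, -6, 0, 0, 0, 0, 0]}}

```text
t: 39.18
tool_pos: [0.4897, -0.273, 0.3079]
tool_rot: [-90.0, -0.3, -44.6]
contact_force: [-0.6, 0.1, -1.1]
grip_width: 0.0377
```

Run:
```python
from h import *
survey()
plan([.572,.3525,.25],7.7)
px,w,c=cloud("side"); cv2.imwrite("pics/s14.png",cv2.resize(px[105:205,280:400],None,fx=5,fy=5)[:,:,::-1])
```

```text
lug 66 (array([571.9, 352.8]), array([ 8.5, 51.3]), 8.0) 0.155
 gun top 462 (array([422.8,  34.7]), array([118.6,  62.2]), 0.9) [0.038 0.044 0.05 ]
 gun side 467 (array([423.6,  33.4]), array([121.5,  69.1]), 2.3) [0.035 0.046 0.051]
t 39.28 tcp [ 0.4888 -0.2723  0.3056] rot [-89.99  -0.11 -44.89] grip 0.0454 F [ 0.1 -0.4 -0.1]
  turn [ 4.000e-02 -5.259e+01  1.100e-01] then shift [0.1662 0.0556 0.6081]
```

View pics/s14.png

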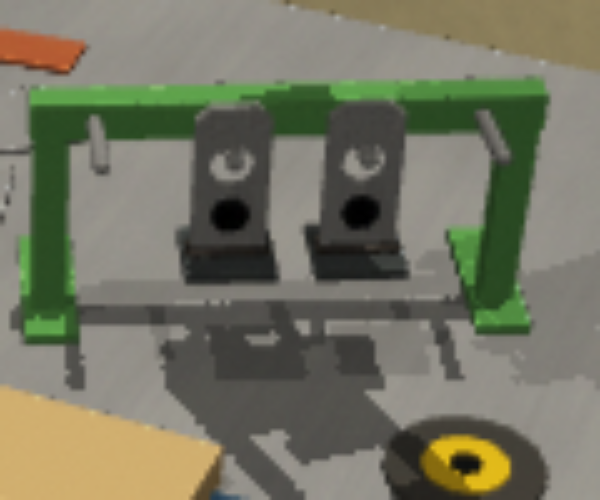

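Both lugs hang, with eyes at (231,162) and (362,162). Now lug a at (0.572, 0.3527), yaw 7.8°.

Request:
{"fn": "carry_out", "kwargs": {"moves": [0, -6.6, 0, 0, 0, 0, 0.4, 0, -6.6, 0, 0, 0, 0, 0.7, 0, -6.6, 0, 0, 0, 0, 0.7, 0, -6.6, 0, 0, 0, 0, 0.7, 0, -6.6, 0, 0, 0, 0, 0.7]}}

```text
t: 39.75
tool_pos: [0.4883, -0.272, 0.3039]
tool_rot: [-90.0, 0.0, -11.7]
contact_force: [-0.3, -1.3, 0.1]
grip_width: 0.0767
```

Request:
{"fn": "carry_out", "kwargs": {"moves": [0, -6.6, 0, 0, 0, 0, 0.7, 0, -6.6, 0, 0, 0, 0, 0.7, 0, -6.4, 0, 0, 0, 0, 0.7, 0, 0, 0, 0.008, 0, 0.03, 0.7, 0, 0, 0, 0.0105, 0, 0.0385, 0.7]}}

```text
t: 40.17
tool_pos: [0.4971, -0.2031, 0.3034]
tool_rot: [-90.0, 0.1, 7.3]
contact_force: [0.8, -0.2, -0.8]
grip_width: 0.0797
```

Request:
{"fn": "carry_out", "kwargs": {"moves": [0, 0, 0, 0.0105, 0, 0.0385, 0.7, 0, 0, 0, 0.0105, 0, 0.0385, 0.7, 0, 0, 0, 0.0105, 0, 0.0385, 0.7, 0, 0, 0, 0.0105, 0, 0.0385, 0.7, 0, 0, 0, 0.0105, 0, 0.0385, 0.7]}}

```text
t: 40.58
tool_pos: [0.5235, -0.0021, 0.3042]
tool_rot: [-90.0, 0.0, 7.5]
contact_force: [1.2, -0.5, 0.6]
grip_width: 0.0799
```

Request:
{"fn": "carry_out", "kwargs": {"moves": [0, 0, 0, 0.0105, 0.01, 0.0385, 0.7, 0, 0, 0, 0.0105, 0.01, 0.0385, 0.7, 0, 0, 0, 0.0105, 0.01, 0.0385, 0.7, 0, 0, 0, 0.0105, 0.01, 0.0385, 0.7, 0, 0, 0, 0.0105, 0.01, 0.0385, 0.7]}}

```text
t: 41.0
tool_pos: [0.5496, 0.1958, 0.2537]
tool_rot: [-90.0, 0.0, 7.6]
contact_force: [1.1, 0.8, 1.1]
grip_width: 0.0798
```

Run:
```python
from h import *
plan([.572,.3526,.20],7.8); survey()
```

```text
t 41.00 tcp [0.5496 0.1958 0.2537] rot [-9.001e+01  1.000e-02  7.570e+00] grip 0.0798 F [1.1 0.8 1.1]
  turn [ 0.01 -0.23 -0.01] then shift [0.0434 0.0537 0.1523]
 lug 53 (array([571.7, 356.2]), array([ 8.9, 43.8]), 7.8) 0.154
 gun top 464 (array([422.6,  41.7]), array([118.6,  48.3]), 0.8) [0.039 0.045 0.049]
 gun side 472 (array([423.8,  33.9]), array([121.4,  64.7]), 2.0) [0.035 0.046 0.05 ]
```

Request:
{"fn": "carry_out", "kwargs": {"moves": [0, 0, 0, 0.0105, 0.013, 0.037, 0.7, 0, 0, 0, 0.0105, 0.014, 0.037, 0.7, 0, 0, 0, 0.0105, 0.013, 0.037, 0.7, 0, 0, 0, 0.008, 0.01, 0.028, 0.7, 0, 0, 0, 0.003, 0.002, 0.009, 0.7]}}

```text
t: 41.52
tool_pos: [0.5707, 0.3486, 0.1992]
tool_rot: [-90.0, 0.2, 7.8]
contact_force: [0.2, -0.3, -0.3]
grip_width: 0.0796
```

Request:
{"fn": "carry_out", "kwargs": {"moves": [0, 0, 0, 0, 0, 0, 0.7, 0, 0, 0, 0, 0, 0, 0.7, 0, 0, 0, 0, 0, 0, 0.7]}}

```text
t: 41.77
tool_pos: [0.5729, 0.3444, 0.2033]
tool_rot: [-90.0, -0.1, 7.6]
contact_force: [0.5, 0.7, 0.3]
grip_width: 0.0801
```

Run:
```python
from h import *
plan([.572,.3526,.107],7.8)
c=read_camera("wrist"); cv2.imwrite("pics/w15.png",c["pixels"][:,:,::-1])
px,w,cc=cloud("side"); x,y,z=w[...,0],w[...,1],w[...,2]
q=(abs(x-.572)<.045)&(abs(y-.352)<.045)&(z>.08)&(z<.157);s=w[q];print(len(s),rect(s[:,:2]))
```

```text
t 41.77 tcp [0.5729 0.3444 0.2033] rot [-9.003e+01 -7.000e-02  7.590e+00] grip 0.0801 F [0.5 0.7 0.3]
  turn [ 0.03 -0.21  0.07] then shift [0.0002 0.0963 0.0082]
245 (array([572.6, 349.3]), array([10.4, 56.5]), 8.6)
```

View pics/w15.png

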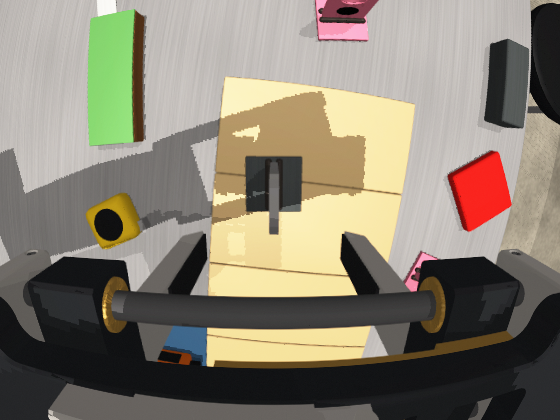

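The last steel lug is centred at (273,195), and a pink look-alike is visible at (343,15), off the bricks. I'll descend to 0.107.

Request:
{"fn": "carry_out", "kwargs": {"moves": [0, 0, 0, 0, 0.03, 0.006, 0.7, 0, 0, 0, 0, 0.03, 0, 0.7, 0, 0, 0, 0, 0.025, 0, 0.4, 0, 0, 0, 0, 0.01, 0, 0.1, 0, 0, 0, 0, 0, 0, -0.2]}}

```text
t: 42.28
tool_pos: [0.5694, 0.35, 0.1042]
tool_rot: [-90.1, 0.3, 7.6]
contact_force: [-0.2, 0.1, 0.1]
grip_width: 0.0634
```

Request:
{"fn": "carry_out", "kwargs": {"moves": [0, 0, 0, 0, 0, 0, -0.5, 0, 0, 0, 0, 0, 0, -0.8, 0, 0, 0, 0, 0, 0, -1, 0, 0, 0, 0, 0, 0, -1, 0, 0, 0, 0, 0, 0, -1]}}

```text
t: 42.7
tool_pos: [0.5723, 0.3526, 0.1089]
tool_rot: [-90.0, -0.1, 7.7]
contact_force: [-0.9, 0.2, 0.2]
grip_width: 0.0299
```

Request:
{"fn": "carry_out", "kwargs": {"moves": [0, 0, 0, 0, 0, 0, -1, 0, 0, 0, 0, 0, 0, -1, 0, 0, 0, 0, 0, 0, -1, 0, 0, 0, 0, 0, 0, -1, 0, 0, 0, 0, 0, 0, -1]}}

```text
t: 43.12
tool_pos: [0.5715, 0.3523, 0.1072]
tool_rot: [-90.0, -0.0, 7.7]
contact_force: [-0.0, 0.5, -0.2]
grip_width: 0.0079
```

Request:
{"fn": "carry_out", "kwargs": {"moves": [0, 0, 0, 0, 0, 0, -1, 0, 0, 0, 0, 0, 0, -1, 0, 0, 0, 0, 0, 0, -1]}}

```text
t: 43.37
tool_pos: [0.5715, 0.3523, 0.1072]
tool_rot: [-90.0, -0.0, 7.7]
contact_force: [0.2, 0.6, 0.1]
grip_width: 0.0081
```

Run:
```python
from h import *
plan([.572,.3526,.177],7.8)
```

```text
t 43.37 tcp [0.5715 0.3523 0.1072] rot [-8.999e+01 -1.000e-02  7.720e+00] grip 0.0081 F [0.2 0.6 0.1]
  turn [-0.01 -0.08  0.01] then shift [ 0.0005 -0.0698  0.0003]
```

Gripped at 8.1 mm. I'll lift, turn 70.6°, and go to staging for peg 1.

Request:
{"fn": "carry_out", "kwargs": {"moves": [0, 0, 0, 0, -0.008, 0, -1, 0, 0, 0, 0, -0.02, 0, -1, 0, 6.42, 0, 0, -0.03, 0, -1, 0, 6.42, 0, 0, -0.013, 0, -1, 0, 6.42, 0, 0, 0, 0, -1]}}

```text
t: 43.78
tool_pos: [0.5734, 0.353, 0.1827]
tool_rot: [-89.8, -0.3, -11.9]
contact_force: [0.8, -0.4, -4.6]
grip_width: 0.0077
```

Request:
{"fn": "carry_out", "kwargs": {"moves": [0, 6.42, 0, 0, 0, 0, -1, 0, 6.42, 0, 0, 0, 0, -1, 0, 6.42, 0, 0, 0, 0, -1, 0, 6.42, 0, 0, 0, 0, -1, 0, 6.42, 0, 0, 0, 0, -1]}}

```text
t: 44.2
tool_pos: [0.5699, 0.3514, 0.1767]
tool_rot: [-90.2, 0.1, -44.0]
contact_force: [0.3, -0.3, -5.3]
grip_width: 0.0077
```

Request:
{"fn": "carry_out", "kwargs": {"moves": [0, 6.42, 0, 0, 0, 0, -1, 0, 6.42, 0, 0, 0, 0, -1, 0, 6.42, 0, 0, 0, 0, -1, 0, 0, 0, 0, 0, 0, -1]}}

```text
t: 44.53
tool_pos: [0.5701, 0.3514, 0.1767]
tool_rot: [-90.2, 0.0, -63.0]
contact_force: [-0.5, -0.7, -5.1]
grip_width: 0.0072
```

Run:
```python
from h import *
plan([*(peg(1)-.075*RX)[:2],.177],-62.9); survey()
```

```text
t 44.53 tcp [0.5701 0.3514 0.1767] rot [-90.22   0.   -63.01] grip 0.0072 F [-0.5 -0.7 -5.1]
  turn [ 0.22 -0.11 -0.  ] then shift [ 4.550e-01 -3.000e-04 -1.775e-01]
 gun top 460 (array([422.6,  39.9]), array([118.7,  51.9]), 1.1) [0.039 0.044 0.049]
 gun side 474 (array([422.4,  33.9]), array([119.9,  64.5]), 1.1) [0.034 0.046 0.051]
```

Request:
{"fn": "carry_out", "kwargs": {"moves": [0, 0, 0, 0.025, 0, -0.01, -1, 0, 0, 0, 0.036, 0, -0.014, -1, 0, 0, 0, 0.036, 0, -0.014, -1, 0, 0, 0, 0.036, 0, -0.014, -1, 0, 0, 0, 0.036, 0, -0.014, -1]}}

```text
t: 45.05
tool_pos: [0.589, 0.1701, 0.178]
tool_rot: [-90.1, 0.0, -62.7]
contact_force: [1.2, -0.1, -4.5]
grip_width: 0.0077
```

Request:
{"fn": "carry_out", "kwargs": {"moves": [0, 0, 0, 0.036, 0, -0.014, -1, 0, 0, 0, 0.036, 0, -0.014, -1, 0, 0, 0, 0.036, 0, -0.014, -1, 0, 0, 0, 0.036, 0, -0.014, -1, 0, 0, 0, 0.036, 0, -0.014, -1]}}

```text
t: 45.47
tool_pos: [0.6087, -0.0223, 0.1782]
tool_rot: [-90.0, 0.0, -62.7]
contact_force: [0.6, 1.2, -4.4]
grip_width: 0.008
```

Request:
{"fn": "carry_out", "kwargs": {"moves": [0, 0, 0, 0.036, 0, -0.014, -1, 0, 0, 0, 0.036, 0, -0.014, -1, 0, 0, 0, 0.024, 0, -0.009, -1, 0, 0, 0, 0.008, 0, -0.004, -1, 0, 0, 0, 0, 0, 0, -1]}}

```text
t: 45.88
tool_pos: [0.6197, -0.1346, 0.1779]
tool_rot: [-90.1, -0.0, -63.0]
contact_force: [0.1, 0.3, -4.8]
grip_width: 0.0076
```

Request:
{"fn": "carry_out", "kwargs": {"moves": [0, 0, 0, 0, 0, 0, -1, 0, 0, 0, 0, 0, 0, -1]}}

```text
t: 46.05
tool_pos: [0.6198, -0.13, 0.1779]
tool_rot: [-90.0, 0.1, -62.8]
contact_force: [-0.2, -0.1, -4.9]
grip_width: 0.0074
```

Run:
```python
from h import *
relpeg(1,.0002); plan([*(peg(1)-.075*RX)[:2],.177],-62.9)
overlay(1,'pics/o5.png',280,105,400,205,.0002)
```

```text
eye rel peg1: x -0.0788 y 0.0024 z 0.0067 ; peg axis height there 0.0111 -> eye below axis 0.0044 ; yaw err 0.1
t 46.05 tcp [ 0.6198 -0.13    0.1779] rot [-90.01   0.1  -62.78] grip 0.0074 F [-0.2 -0.1 -4.9]
  turn [ 0.01  0.12 -0.1 ] then shift [ 0.0038  0.0009 -0.0024]
```

View pics/o5.png

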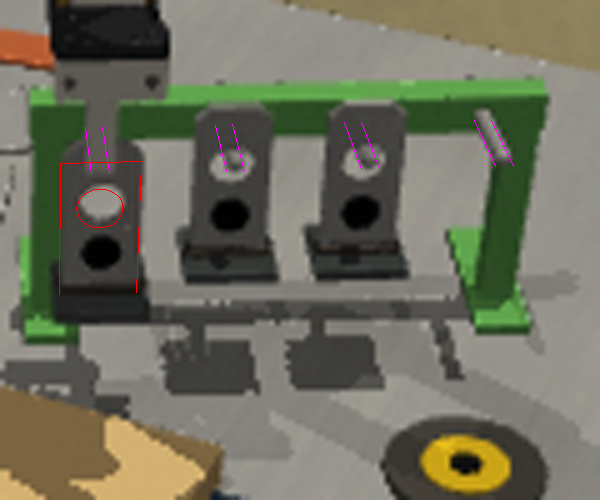

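The eye at (101,204) agrees with the overlay. I'll insert onto peg 1.

Request:
{"fn": "carry_out", "kwargs": {"moves": [0, 0, 0, 0.009, 0.001, -0.002, -1, 0, 0, 0, 0.012, 0.001, 0, -1, 0, 0, 0, 0.01, 0.001, 0, -1, 0, 0, 0, 0.01, 0.001, 0, -1, 0, 0, 0, 0.01, 0.001, 0, -1]}}

```text
t: 46.52
tool_pos: [0.6423, -0.1793, 0.173]
tool_rot: [-90.0, -0.0, -62.9]
contact_force: [-0.2, -0.3, -5.4]
grip_width: 0.0077
```

Request:
{"fn": "carry_out", "kwargs": {"moves": [0, 0, 0, 0.008, 0.001, 0, -1, 0, 0, 0, 0.006, 0, 0, -1, 0, 0, 0, 0, 0, 0, -1, 0, 0, 0, 0, 0, 0, -1]}}

```text
t: 46.85
tool_pos: [0.648, -0.1908, 0.172]
tool_rot: [-90.0, 0.0, -62.9]
contact_force: [0.3, -0.1, -5.1]
grip_width: 0.0082
```

Run:
```python
from h import *
relpeg(1,.0002); plan([*(peg(1)-.012*RX)[:2],.177],-62.9)
overlay(1,'pics/o6.png',280,105,400,205,.0002)
```

```text
eye rel peg1: x -0.0117 y -0.0002 z 0.0008 ; peg axis height there 0.0016 -> eye below axis 0.0009 ; yaw err -0.0
t 46.85 tcp [ 0.648  -0.1908  0.172 ] rot [-9.001e+01  4.000e-02 -6.294e+01] grip 0.0082 F [ 0.3 -0.1 -5.1]
  turn [ 0.01 -0.04 -0.04] then shift [-0.0003 -0.005   0.0002]
```

View pics/o6.png

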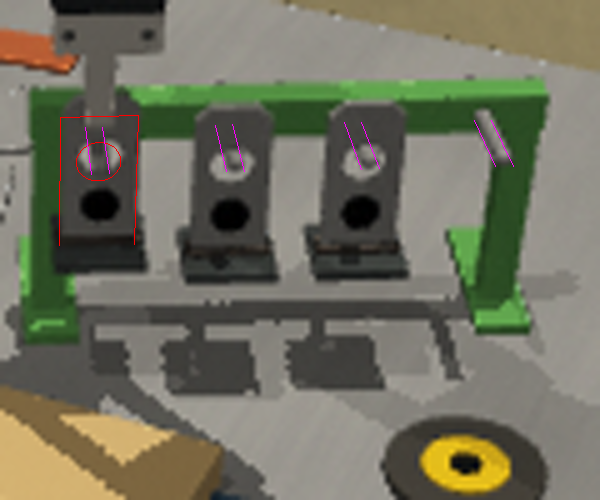

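The peg is through the eye at (100,157). I'll lower.

Request:
{"fn": "carry_out", "kwargs": {"moves": [0, 0, 0, 0, 0.003, 0, -1, 0, 0, 0, 0, 0.003, 0, -1, 0, 0, 0, 0, 0.002, 0, -1, 0, 0, 0, 0, 0, 0, -1, 0, 0, 0, 0, 0, 0, -1]}}

```text
t: 47.32
tool_pos: [0.6479, -0.1902, 0.1642]
tool_rot: [-90.0, 0.0, -62.9]
contact_force: [-0.3, -0.3, -4.0]
grip_width: 0.0079
```

Request:
{"fn": "carry_out", "kwargs": {"moves": [0, 0, 0, 0, 0.001, 0, -1, 0, 0, 0, 0, 0, 0, -1]}}

```text
t: 47.48
tool_pos: [0.6481, -0.1903, 0.1638]
tool_rot: [-90.0, -0.0, -62.9]
contact_force: [-1.3, 0.5, -2.5]
grip_width: 0.0078
```

Request:
{"fn": "carry_out", "kwargs": {"moves": [0, 0, 0, 0, 0.001, 0, -1, 0, 0, 0, 0, 0, 0, -1, 0, 0, 0, 0, 0, 0, -1]}}

```text
t: 47.73
tool_pos: [0.6482, -0.1904, 0.1636]
tool_rot: [-90.0, -0.0, -62.9]
contact_force: [-2.7, 1.5, 3.1]
grip_width: 0.0078
```

Request:
{"fn": "carry_out", "kwargs": {"moves": [0, 0, 0, 0, 0, 0, -0.8, 0, 0, 0, 0, 0, 0, -0.7, 0, 0, 0, 0, 0, 0, -0.6, 0, 0, 0, 0, 0, 0, -0.5, 0, 0, 0, 0, 0, 0, -0.4]}}

```text
t: 48.15
tool_pos: [0.6482, -0.1908, 0.1622]
tool_rot: [-90.0, -0.0, -62.9]
contact_force: [-0.1, 0.7, 0.3]
grip_width: 0.0264
```

Request:
{"fn": "carry_out", "kwargs": {"moves": [0, 0, 0, 0, 0, 0, -0.4, 0, 0, 0, 0, 0, 0, -0.4, 0, 0, 0, 0, -0.01, 0, -0.4, 0, 0, 0, 0, -0.02, 0, -0.4, 0, 0, 0, 0, -0.03, 0, -0.4]}}

```text
t: 48.57
tool_pos: [0.6459, -0.1897, 0.2197]
tool_rot: [-90.3, 0.3, -62.9]
contact_force: [1.0, 0.7, 0.8]
grip_width: 0.0281
```

Request:
{"fn": "carry_out", "kwargs": {"moves": [0, 0, 0, 0, -0.03, 0, -0.4, 0, 0, 0, 0, -0.03, 0, -0.4, 0, 0, 0, -0.02, -0.02, 0, -0.4, 0, 0, 0, -0.04, 0, 0, -0.4, 0, 0, 0, -0.04, 0, 0, -0.4]}}

```text
t: 48.98
tool_pos: [0.6034, -0.102, 0.3055]
tool_rot: [-89.8, -0.2, -63.0]
contact_force: [1.5, 0.4, 0.1]
grip_width: 0.0283
```

Request:
{"fn": "carry_out", "kwargs": {"moves": [0, 0, 0, -0.04, 0, 0, -0.4, 0, 0, 0, -0.04, 0, 0, -0.4, 0, 0, 0, -0.04, 0, 0, -0.4, 0, 0, 0, -0.02, 0, 0, -0.4, 0, 0, 0, 0, 0, 0, -0.4]}}

```text
t: 49.4
tool_pos: [0.5371, 0.0269, 0.3041]
tool_rot: [-89.9, 0.0, -62.6]
contact_force: [0.0, -0.8, 0.2]
grip_width: 0.028
```

Run:
```python
from h import *
np.set_printoptions(suppress=True,precision=4)
survey(); plan([.6,0,.3])
for n in("top","side"):
    px,w,c=cloud(n)
    L=np.stack([(w-RB)@RX,(w-RB)@RY,w[...,2]],-1)
    for i,yy in((1,.135),(2,.045),(3,-.045),(4,-.135)):
        m=(abs(L[...,1]-yy)<.04)&(L[...,0]<-.03)&(L[...,0]>-.11)&(L[...,2]>.19)&(L[...,2]<.23); s=L[m]
        if len(s)>8:
            r=rect(s[:,:2]); print(n,"peg",i,len(s),"plate top: x rel peg %.1f y %.1f"%(r[0][0]+52,r[0][1]-yy*1000),r[1:],"top z",np.percentile(s[:,2],95).round(4))
    if n=="side": cv2.imwrite("pics/s16.png",cv2.resize(px[105:205,280:400],None,fx=5,fy=5)[:,:,::-1])
    else: cv2.imwrite("pics/t16.png",cv2.resize(px[90:300,140:460],None,fx=2.4,fy=2.4)[:,:,::-1])
```

```text
gun top 148 (array([429.4,  20.4]), array([38.8, 96.9]), 83.0) [0.037 0.045 0.049]
 gun side 467 (array([421.5,  34.4]), array([117.8,  65.3]), 2.1) [0.034 0.046 0.05 ]
t 49.50 tcp [0.5389 0.0234 0.3034] rot [-89.91  -0.1  -62.81] grip 0.0280 F [ 0.1 -0.5 -1.1]
  turn [-0.09  0.    0.1 ] then shift [0.0488 0.0034 0.0436]
top peg 1 72 plate top: x rel peg -14.5 y -1.5 (array([10.4, 50.9]), 1.3) top z 0.2091
top peg 2 73 plate top: x rel peg -15.7 y -0.1 (array([10.3, 50.4]), 0.7) top z 0.2102
top peg 3 74 plate top: x rel peg -14.7 y 0.6 (array([10.3, 51.6]), 0.8) top z 0.2106
side peg 1 53 plate top: x rel peg -11.7 y 10.7 (array([26.9, 13.2]), 87.0) top z 0.2108
side peg 2 92 plate top: x rel peg -14.5 y -1.6 (array([18.8, 50.3]), 9.5) top z 0.2106
side peg 3 88 plate top: x rel peg -14.0 y -1.1 (array([49.6, 18.9]), 81.2) top z 0.2111
```

View pics/s16.png

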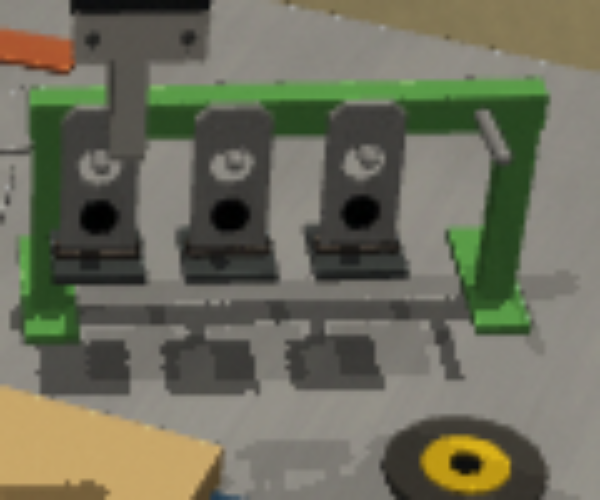

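View pics/t16.png

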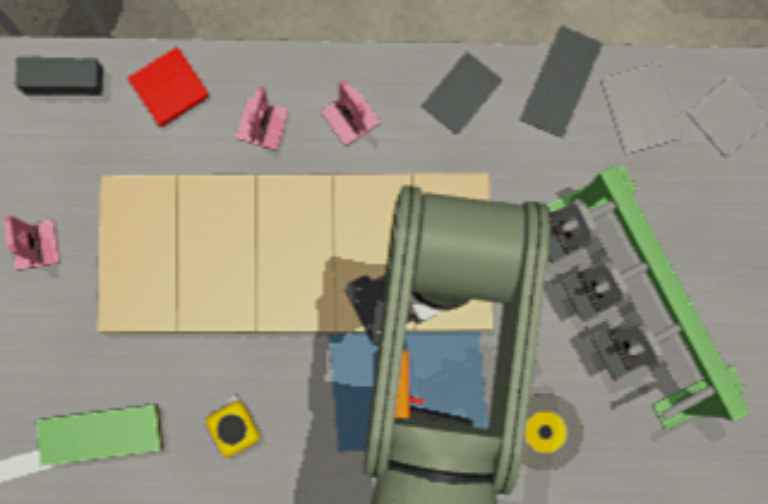

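All three lugs hang straight on pegs 1–3, the gun lies flat on the mat, and the block, tape and disc look unmoved. The arm is clear, so I'll hand in.

```bash
python3 -c "
from h import *
finish_job()"
```

```text
the job is handed in; nothing more can be done
```

I checked the three lugs that were there with the thermometer, left to right, and laid it back flat on the mat. I then hung the lugs on pegs 1, 2 and 3, and handed the job in at about 49.5 s; no verdict was reported.

- **Thermometer readings:** the lens was about 84–85 mm from each spot, and the computed line of sight was within about 3 mm of the spot's middle and 1° of square. Each hold lasted at least 2 s.
- **Hanging lugs:** the last top-camera check shows each plate within 2 mm sideways of its peg and about 15 mm outward from the peg's middle (limits 12 mm and 34 mm). The force reading shed the lug's weight as each one settled. The last side picture shows all three hanging straight.
- **Thermometer at the end:** it lies flat, about 6 mm (x) and 24 mm (y) from the mat's centre.
- **Block, tape and disc:** they look unmoved in the last picture; I did not measure them.

**What went wrong or disagreed:**
- **Knocked lug:** the second lug was knocked about 3 cm aside after its reading, so I located it again before picking it up.
- **Missed grip:** my first grip on that lug closed over its top edge. The wrist camera's depth showed the fingertips ending about 25 mm short of the reported tool point. I gripped 20 mm lower for it and the next lug.
- **Side camera:** its plate position for the peg 1 lug was off because the gripper hid part of the plate. I relied on the top camera there.

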